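Take the company stamp out of the two-lid pass box

TASK

Bring the visitor's red-handled company stamp out of the pass box on the desk and stand it upright in the empty half of the officer's stamp tray. The two lids must never be open together, so first press the visitor's lid (blue handle) down with the fingers to feel that it is fully shut, and only then lift the officer's lid (orange handle) right up. Leave the officer's lid standing open for the papers that go back, the visitor's lid shut, and everything else where it is.

Things in the scene. Friction and masses are not known exactly. Their poses are not given: they have to be found in the camera images.
- pass_box: fixed white steel box, one chamber, 262 long (x) by 320 wide (y), gabled: side walls 60 high at y = +-160 (6 thick), flat ridge 50 wide and 140 high along the middle, inner floor 6 above the desk. Origin: centre of its underside; +y visitor's side, -y officer's side. A clear screen 240 high goes on from its +x end (x 134 to 350, y = 0)
- visitor_lid (a joint): clear lid on the pass box's +y side, blue handle, 262 along the hinge, 162 from hinge to low edge, 5 thick, hinged on the ridge (axis in its underside); shut, it slopes 0.535 rad below level. 0 = shut on its stop, positive = rad lifted; starts shut or ajar by up to 0.15. Hinge friction 0.3 N m: it stays where it is left, and moves by 1 to 4 N at the handle
- officer_lid (a joint): clear lid on the pass box's -y side, orange handle, 262 along the hinge, 162 from hinge to low edge, 5 thick, hinged on the ridge (axis in its underside); shut, it slopes 0.535 rad below level. 0 = shut (as it starts), 1.4 rad = right up on its stop, leaning back 50 deg above level. Hinge friction 0.3 N m: it stays where it is left, and moves by 1 to 4 N at the handle
- visitor_lid_handle (a point): blue handle: a round bar 12 thick and 110 long, parallel to the hinge, 122 from it down the lid, its axis 35 off the lid's outer face (29 free under it). Point: middle of the bar's axis; moves with the lid
- officer_lid_handle (a point): orange handle: a round bar 12 thick and 110 long, parallel to the hinge, 122 from it down the lid, its axis 35 off the lid's outer face (29 free under it). Point: middle of the bar's axis; moves with the lid
- visitor_lid_hinge (a point): middle of the visitor's lid's hinge line, on the ridge edge, 25 to +y of the box's middle and 140 up; its x axis lies along the hinge
- officer_lid_hinge (a point): middle of the officer's lid's hinge line, on the ridge edge, 25 to -y of the box's middle and 140 up; its x axis lies along the hinge
- company_stamp: hand stamp standing upright in the pass box near its officer's side: wooden mount 56 x 36 x 16 with a turned red handle on it, round, 28 across at 58 above the underside (best grip), waist 18 at 30, top at 78. Origin: centre of its underside, z up. 80 g, may vary by a third.
- stamp_tray: fixed black tray, 230 (x) by 120 (y), walls 20 high and 5 thick, floor 5 thick, a cross wall in the middle making two halves; the +x half holds the date stamp, the -x half is empty. Origin: centre of its underside
- empty_half (a point): centre of the floor of the tray's empty half (107 x 110 inside), 56 to -x of the tray's middle, 5 above the desk; axes as the tray's
- card_case: blue flat card case, 98 x 64 x 12, lying inside the pass box on the visitor's side; stays there. Origin: centre of its underside
- date_stamp: self-inking date stamp, about 46 x 50 x 70 tall, grey foot and blue top, standing in the other half of the stamp tray. Origin: centre of its underside
- ink_pad: closed steel ink pad tin, 115 x 75 x 18. Origin: centre of its underside
- snack_box_a: clear lidded snack box, 158 x 113 x 48. Origin: centre of its underside
- snack_box_b: clear lidded snack box, 158 x 113 x 48. Origin: centre of its underside
- phone: black phone lying flat, 150 x 72 x 9. Origin: centre of its underside
- stapler: red stapler, 140 x 36 x 55 high. Origin: centre of its underside
- drink_cup: clear plastic cup, 80 across, 110 tall. Origin: centre of its underside

How it is judged:
By the outcome, as a careful person would: the job done as asked, in the order asked, and still so for the second after the job is handed in, with the robot touching nothing.
It also fails if it takes over 58 s, if anything falls off the work surface, if the arm or the gripper's body presses on something with over 40 N, if the wrist force passes 120 N, or if a joint passes its speed limit or range.

ROBOT

A 7-joint arm with a two-finger parallel gripper is mounted at the origin on the work surface. World frame = base frame: x ahead of the robot, y to its left, z up, the work surface at z = 0. Lengths are in m, angles in degrees, forces in N, time in s.
With the tool pointing down it reaches from about 0.425 to 0.95 m from the base axis. Payload 4.7 kg.
Tool frame: the origin (TCP) lies midway between the tips of the shut fingers; the grasp point (between the pads) lies 19 mm behind it; z points along the fingers, x is the direction in which the jaws open and shut, and the axes are right-handed (so a half turn about z gives the same grasp; the last joint's range is limited). The gripper opens to 85 mm and grips with 20 to 120 N. Pads are 22 mm wide; open, the fingers measure 114 mm over their backs; the gripper's body (76 mm by 85 mm) begins 54 mm behind the grasp point. The pads swing forward as they close: fully open they stand 13 mm farther back than shut.
Start: joints at [-76.713, 26.849, -2.785, 87.806, 1.381, 65.374, -4.715], TCP at [0.174, 0.652, 0.202] pointing down, gripper open.
Joint ranges: [-148.3, 148.3], [-19.14, 114.17], [-79.39, 73.82], [5.75, 140.21], [-59.74, 239.74], [12.07, 113.84], [-152.46, 152.46]. Speed limits (degrees/s): [147.25, 147.25, 180, 180, 180, 180, 180].

INTERFACE

Orientations are given as [roll, pitch, yaw] about the fixed x, y, z axes, in that order (R = Rz(yaw) Ry(pitch) Rx(roll)).
In Python, from station import readout, camera, camera_model, bot gives the robot as it stands. The module is installed in compiled form; this text tells all that it offers.
- The arm moves only by the tool servo_tool, never from a script. Its argument "steps" is a list of rows, each an object with "claw": the finger opening in m, from 0 to 0.0854; "delta_pos": the shift along the tool's x, y, z in m, a list of three; "roll": the turn about the tool's z in rad. In form: [{"claw": claw, "delta_pos": [dx, dy, dz], "roll": roll}, ...]. A call has 1 to 12 rows; each row is the pose to reach, as a shift and turn from the pose commanded when the call began, along the tool's axes at that moment; what a row does not reach only later rows make up. A row lasts 1/10 s, in which the tool goes at most 50 mm and 8.59 degrees, less where a joint would pass 70% of its speed; a pose out of reach is approached as far as the arm can. A call with a gripper value outside its range is refused whole. The fingers move at their own pace and stop on an object; "grip_force" is the grip in N (left out, the last holds). Time passes only in rows, so rows that repeat a pose let the fingers close. It gives the time, the measured TCP pose, the force and the opening at its end, in the units of the state.
- readout.observe(): the state, without advancing time (a new reading comes with each control period).
- camera(name): name is "side" or "top"; returns (picture, depth): 400x640x3 uint8, blue, green, red; 400x640 float32, m along the optical axis (not along the pixel's ray), 0 where there is no reading.
- camera_model(name): a dict with "K" (3x3 intrinsics, pixels), "k1" (the pictures are not rectified: a ray, as slopes to the right and down, at radius r is drawn at 1 + k1 r^2 times it, then the intrinsics apply), "camera_from_world" (4x4, takes a point from world to camera coordinates). Camera axes: x right, y down, z forward; pixel columns grow to the right and rows downward; lengths in m; the calibration is good to about 2 mm. A picture is of the moment at which its call begins. camera_model takes no time and is no camera call.
- bot.hand_in(): hands the job in, once; it reports no verdict.
The state is a dict: "time_s": time; "joint_positions": joint angles; "dq": joint speeds; "tau": joint torques, N m; "position": TCP position; "eef_rot": TCP orientation; "wrist_force": force on the tool from outside, world axes, zero at the start; "ft_torque": the same for the moment, N m; "finger_gap": finger opening in m.
Only numpy, scipy, OpenCV 4.12 (cv2) and the standard library are available. Lean on these libraries where they do the work, as an engineer would, in place of code of your own. Each camera call takes 0.05 s, during which the arm holds its last target. There are 200 camera calls.

## Working session

There is one attempt and no reset: what is moved stays moved. The work goes in short steps, Python scripts to look and compute and a tool call to move; the robot and the scene stay as the last step left them, time stands still between calls to the robot, and variables do not carry over. Pictures are saved under pics/ and viewed, about 8 in all and at most 12, crops included, and the job is handed in when it is done.

Besides the shell and the picture viewer there is one more tool, called as name(argument=value, ...) on one line, values as JSON. servo_tool: Moves the arm, as the interface text tells. Its arguments: {"type":"object","properties":{"steps":{"type":"array","items":{"type":"object","properties":{"claw":{"type":"number"},"delta_pos":{"type":"array","items":{"type":"number"}},"roll":{"type":"number"}}}},"grip_force":{"type":"number"}},"required":["steps"]}

```bash
mkdir -p pics; cat > h.py <<'E'
import numpy as np, cv2
from station import readout, camera, camera_model, bot
def ray(name,u,v):
    m=camera_model(name);K=np.array(m["K"]);T=np.array(m["camera_from_world"])
    d=np.array([(u-K[0,2])/K[0,0],(v-K[1,2])/K[1,1]]);s=d.copy()
    for _ in range(20): s=d/(1+m["k1"]*(s@s))
    R=T[:3,:3];return -R.T@T[:3,3], R.T@np.array([s[0],s[1],1.])
def onz(name,u,v,z):
    o,d=ray(name,u,v);return o+d*(z-o[2])/d[2]
def atdepth(name,u,v,dep):
    o,d=ray(name,u,v);return o+d*dep
def two(a,b):
    o1,d1=ray(*a);o2,d2=ray(*b)
    s=np.linalg.lstsq(np.c_[d1,-d2],o2-o1,rcond=None)[0]
    p,q=o1+d1*s[0],o2+d2*s[1];return (p+q)/2,np.linalg.norm(p-q)
def proj(name,P):
    m=camera_model(name);K=np.array(m["K"]);T=np.array(m["camera_from_world"])
    c=T[:3,:3]@np.array(P)+T[:3,3];s=c[:2]/c[2];s=s*(1+m["k1"]*(s@s));return K[:2,:2]@s+K[:2,2]
E
python3 - <<'E'
from h import *
print(readout.observe())
for n in("side","top"):
    p,d=camera(n);cv2.imwrite(f"pics/{n}0.png",p);np.save(f"{n}0.npy",d)
    print(n,camera_model(n))
E
```

```text
{'time_s': 0.0, 'joint_positions': array([-76.7153812 ,  26.89774269,  -2.78311312,  87.87288781,
         1.37921249,  65.37596302,  -4.71384265]), 'dq': array([ 0.02360044,  0.01905521, -0.02958706,  0.07949999,  0.00037901,
       -0.0678208 ,  0.03131874]), 'tau': array([-8.53529446e-05, -5.10324848e+01, -4.68096114e-02, -2.37699634e+01,
        1.06769250e-02,  7.58713548e-03, -9.06998849e-06]), 'position': array([0.17385622, 0.65156426, 0.20126245]), 'eef_rot': array([1.79996751e+02, 1.13065252e-01, 7.50611933e+01]), 'wrist_force': array([-0.67257258, -0.19740931, -0.20852572]), 'ft_torque': array([-0.00707287,  0.00485095, -0.02132652]), 'finger_gap': 0.08507721052693287}
side {'K': array([[407.06784777,   0.        , 323.02274371],
       [  0.        , 407.06784777, 198.3771229 ],
       [  0.        ,   0.        ,   1.        ]]), 'k1': -0.10593140540574658, 'camera_from_world': array([[ 0.99597118, -0.0875339 , -0.01947375, -0.49858161],
       [-0.06546907, -0.56138508, -0.82496096,  0.12478386],
       [ 0.06127978,  0.82291227, -0.56485412,  1.04081775],
       [ 0.        ,  0.        ,  0.        ,  1.        ]])}
top {'K': array([[435.89414685,   0.        , 316.71367306],
       [  0.        , 435.89414685, 198.97772555],
       [  0.        ,   0.        ,   1.        ]]), 'k1': -0.09609930504686945, 'camera_from_world': array([[-0.02569971, -0.99906448, -0.03478073,  0.02894957],
       [-0.98541842,  0.03117186, -0.16726883,  0.50152709],
       [ 0.16819652,  0.02997481, -0.98529764,  1.19241144],
       [ 0.        ,  0.        ,  0.        ,  1.        ]])}
```

View pics/side0.png

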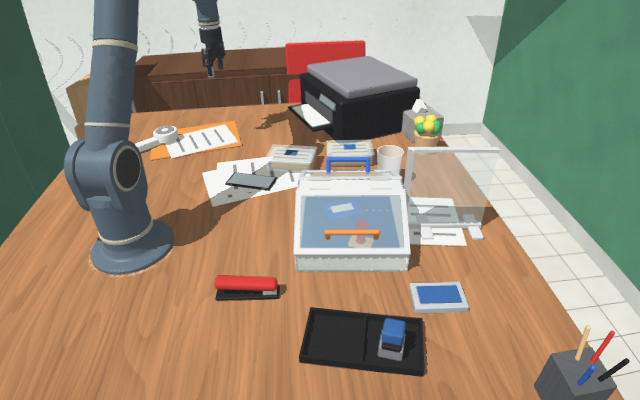

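View pics/top0.png

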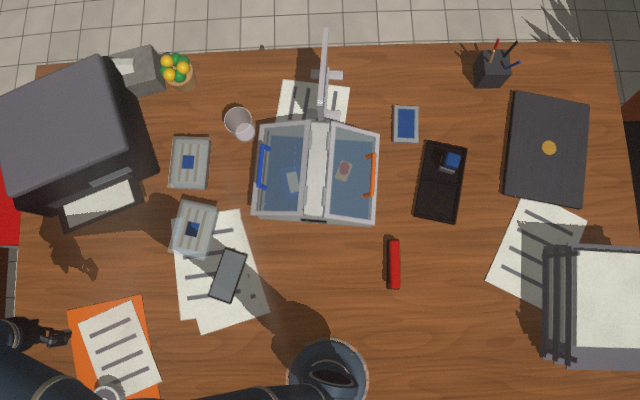

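Side view: the orange handle is at (352,234), blue at (349,163) and the stamp behind the lid at (361,238). The tray's empty half is at (335,338). Top view: orange (372,175), blue (262,167), stamp (345,170), tray (441,182).

```bash
cat > m.py <<'E'
from h import *
def blobs(n,p,lo,hi,roi,mn=15):
    h=cv2.cvtColor(p,cv2.COLOR_BGR2HSV);m=cv2.inRange(h,lo,hi)
    z=np.zeros_like(m);x0,y0,x1,y1=roi;z[y0:y1,x0:x1]=m[y0:y1,x0:x1]
    k,l,s,c=cv2.connectedComponentsWithStats(z)
    out=[]
    for i in range(1,k):
        if s[i,4]>=mn:
            out.append((s[i,4],c[i].round(1),cv2.minAreaRect(np.argwhere(l==i)[:,::-1].astype(np.float32))))
    return sorted(out,key=lambda t:-t[0])
E
python3 - <<'E'
from m import *
S=cv2.imread("pics/side0.png");T=cv2.imread("pics/top0.png")
Q=dict(orange=((5,150,120),(20,255,255)),blue=((105,150,80),(125,255,255)),red=((0,70,60),(6,255,255)))
roi={"side":(290,140,415,275),"top":(245,110,385,230)}
for k,(lo,hi) in Q.items():
    for n,p in(("side",S),("top",T)):
        for b in blobs(n,p,lo,hi,roi[n])[:4]: print(k,n,b[0],b[1],np.round(b[2][0],1),np.round(b[2][1],1),round(b[2][2],1))
# tray dark blob top
for n,p,r in(("top",T,(405,130,475,230)),("side",S,(290,300,435,380))):
    for b in blobs(n,p,(0,0,0),(180,255,60),r,400): print("tray",n,b[0],b[1],cv2.boxPoints(b[2]).round(1).tolist())
out=np.hstack([cv2.resize(S[140:280,280:420],(560,560),interpolation=2)[:, :],])
cv2.imwrite("pics/c1.png",np.hstack([cv2.resize(S[150:280,285:415],(390,390),interpolation=2),cv2.resize(T[105:235,250:380],(390,390),interpolation=2)]))
E
```

```text
orange side 256 [351.9 232.2] [351.5 234. ] [ 8. 53.] 90.0
orange top 200 [371.6 174.3] [369.3 174.5] [10.4 43.5] 2.9
orange top 100 [378.5 222.9] [378.9 223.9] [11.4 23.2] 40.6
blue side 196 [347.7 161.3] [347.5 164. ] [41. 14.] -0.0
blue side 37 [349.6 146.4] [349.5 146.5] [3. 9.] 90.0
blue top 197 [261.2 165.8] [263.2 166.5] [10.  44.6] 6.0
tray top 2970 [439.  183.8] [[412.3999938964844, 217.0], [425.79998779296875, 139.5], [467.70001220703125, 146.6999969482422], [454.3999938964844, 224.1999969482422]]
tray side 5689 [358.6 342. ] [[298.29998779296875, 363.6000061035156], [303.79998779296875, 306.6000061035156], [428.29998779296875, 318.79998779296875], [422.70001220703125, 375.79998779296875]]
```

View pics/c1.png

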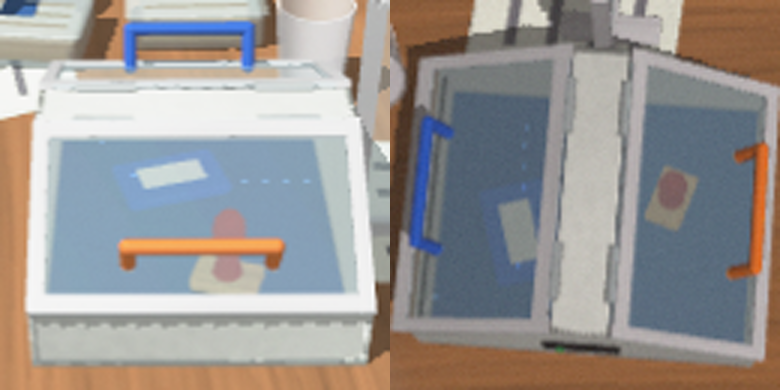

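```bash
python3 - <<'E'
from m import *
np.set_printoptions(precision=4,suppress=True)
P={}
for k,a,b in(("oPx",(379,232.3),(374.3,154.3)),("oMx",(325.7,232.3),(372.3,196.7)),("bPx",(368.3,160.3),(263.3,145.7)),("bMx",(327.7,160.3),(259.3,187.7)),("stamptop",(361.7,221.7),(344.3,167.3))):
    p,e=two(("side",*a),("top",*b));P[k]=p;print(k,p,e)
print("handles o len",np.linalg.norm(P["oPx"]-P["oMx"]),"b",np.linalg.norm(P["bPx"]-P["bMx"]))
C=[onz("top",u,v,.14) for u,v in((311.3,122.3),(330.7,122.3),(304,215.7),(324,216.3))]
print(np.array(C))
c=np.mean(C,0);ax=(C[0]+C[1]-C[2]-C[3]);yaw=np.arctan2(ax[1],ax[0]);print("box",c,"yaw",np.degrees(yaw))
ho=(P["oPx"]-P["oMx"]);hb=(P["bPx"]-P["bMx"]);print("yaws",np.degrees(np.arctan2(ho[1],ho[0])),np.degrees(np.arctan2(hb[1],hb[0])))
def hand(q,s): # box frame handle at lid angle q
    a=-0.535+q; r=.122;n=.040
    return np.array([0,s*(.025+r*np.cos(a)-n*np.sin(a)),.14+r*np.sin(a)+n*np.cos(a)])
om,bm=(P["oPx"]+P["oMx"])/2,(P["bPx"]+P["bMx"])/2
print("o mid",om,"b mid",bm,"expected off",hand(0,-1),hand(0,1),hand(.15,1),"dist",np.linalg.norm(om[:2]-bm[:2]))
for n,pts in(("top",[[412.4,217],[425.8,139.5],[467.7,146.7],[454.4,224.2]]),("side",[[298.3,363.6],[303.8,306.6],[428.3,318.8],[422.7,375.8]])):
    w=np.array([onz(n,u,v,.02 if n=="top" else .015) for u,v in pts]);print("tray",n,w,w.mean(0))
d=np.load("top0.npy")
for u,v in((372,175),(261,167),(315,170),(344,167),(425,200),(350,195)):print((u,v),atdepth("top",u,v,d[v,u]))
E
```

```text
oPx [ 0.6111 -0.1472  0.1116] 0.005128556614618579
oMx [ 0.4942 -0.1357  0.1132] 0.005221884202228516
bPx [0.6418 0.1536 0.1242] 0.003915642053114332
bMx [0.5271 0.1648 0.1253] 0.007259395685032994
stamptop [ 0.5863 -0.0655  0.0802] 0.007242299781472512
handles o len 0.11745540747724925 b 0.11523556450309028
[[ 0.6957  0.0208  0.14  ]
 [ 0.6937 -0.0314  0.14  ]
 [ 0.4426  0.0457  0.14  ]
 [ 0.4395 -0.0061  0.14  ]]
box [0.5679 0.0073 0.14  ] yaw -5.657679066683248
yaws -5.599982857229665 -5.562792322856804
o mid [ 0.5527 -0.1415  0.1124] b mid [0.5845 0.1592 0.1248] expected off [ 0.     -0.1503  0.1122] [0.     0.1503 0.1122] [0.     0.1531 0.1313] dist 0.3023722885844096
tray top [[ 0.4452 -0.2569  0.02  ]
 [ 0.6739 -0.3114  0.02  ]
 [ 0.6483 -0.4342  0.02  ]
 [ 0.4206 -0.3761  0.02  ]] [ 0.547  -0.3447  0.02  ]
tray side [[ 0.4208 -0.3912  0.015 ]
 [ 0.4378 -0.2559  0.015 ]
 [ 0.6881 -0.3164  0.015 ]
 [ 0.6415 -0.4408  0.015 ]] [ 0.5471 -0.3511  0.015 ]
(372, 175) [ 0.5498 -0.1374  0.1174]
(261, 167) [0.5798 0.1596 0.1267]
(315, 170) [0.5632 0.0141 0.1401]
(344, 167) [ 0.574  -0.0633  0.1186]
(425, 200) [ 0.4955 -0.2995  0.0056]
(350, 195) [ 0.4994 -0.077   0.1057]
```

servo_tool(steps=[{"claw":0,"delta_pos":[-0.37,0.525,0.0],"roll":-0.163},{"claw":0,"delta_pos":[-0.37,0.525,0.0],"roll":-0.163},{"claw":0,"delta_pos":[-0.37,0.525,0.0],"roll":-0.163},{"claw":0,"delta_pos":[-0.37,0.525,0.0],"roll":-0.163},{"claw":0,"delta_pos":[-0.37,0.525,0.0],"roll":-0.163},{"claw":0,"delta_pos":[-0.37,0.525,0.0],"roll":-0.163},{"claw":0,"delta_pos":[-0.37,0.525,0.0],"roll":-0.163},{"claw":0,"delta_pos":[-0.37,0.525,0.0],"roll":-0.163},{"claw":0,"delta_pos":[-0.37,0.525,0.0],"roll":-0.163},{"claw":0,"delta_pos":[-0.37,0.525,0.0],"roll":-0.163},{"claw":0,"delta_pos":[-0.37,0.525,0.0],"roll":-0.163},{"claw":0,"delta_pos":[-0.37,0.525,0.0],"roll":-0.163}], grip_force=40)

```text
time_s: 1.3
position: [0.5595, 0.19, 0.2021]
eef_rot: [-180.0, -0.0, 84.4]
wrist_force: [0.4, 1.3, -0.3]
finger_gap: -0.0001
```

servo_tool(steps=[{"claw":0,"delta_pos":[-0.028,0.028,0.04],"roll":0},{"claw":0,"delta_pos":[-0.028,0.028,0.045],"roll":0},{"claw":0,"delta_pos":[-0.028,0.028,0.05],"roll":0},{"claw":0,"delta_pos":[-0.028,0.028,0.05],"roll":0}])

```text
time_s: 1.7
position: [0.5826, 0.1627, 0.1515]
eef_rot: [-179.9, -0.0, 84.5]
wrist_force: [-0.5, 0.1, 1.1]
finger_gap: -0.0001
```

```bash
python3 - <<'E'
from m import *
p,d=camera("side");q,e=camera("top")
cv2.imwrite("pics/c2.png",np.hstack([cv2.resize(p[100:230,280:410],(390,390)),cv2.resize(q[105:235,230:360],(390,390))]))
print(readout.observe())
E
```

```text
{'time_s': 1.8, 'joint_positions': array([-26.07689898,  22.99901747,   8.54260861, 101.25610325,
        -4.09179273,  55.98904941,  68.66059313]), 'dq': array([-0.20306477, -0.50417794,  0.25123825, -0.48785561,  0.06374672,
       -0.02495187,  0.10701525]), 'tau': array([ 4.70153801e-01, -4.39830279e+01,  2.15819120e+00, -2.12911856e+01,
        2.62182526e-02,  1.04346208e-02, -2.10725804e-03]), 'position': array([0.58339887, 0.16343341, 0.15296519]), 'eef_rot': array([ 1.79977345e+02, -7.94012565e-02,  8.45767241e+01]), 'wrist_force': array([ 0.20043386, -0.03089724, -1.07814818]), 'ft_torque': array([-0.02052793, -0.00113759, -0.0133876 ]), 'finger_gap': 0.0004053528903178945}
```

View pics/c2.png

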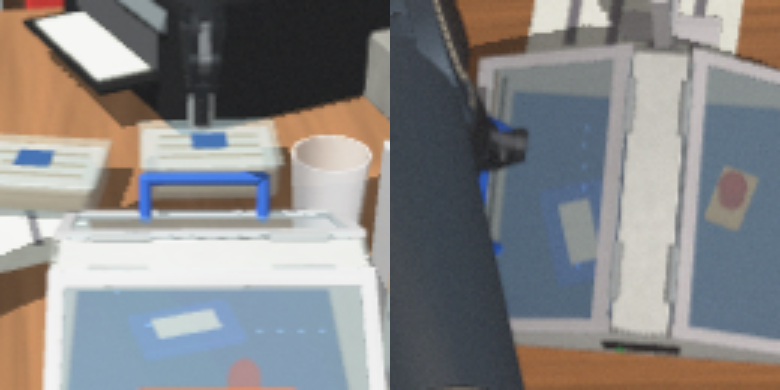

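servo_tool(steps=[{"claw":0,"delta_pos":[-0.005,0.0,0.018],"roll":0},{"claw":0,"delta_pos":[-0.005,0.0,0.024],"roll":0},{"claw":0,"delta_pos":[-0.005,0.0,0.027],"roll":0},{"claw":0,"delta_pos":[-0.005,0.0,0.03],"roll":0},{"claw":0,"delta_pos":[-0.005,0.0,0.03],"roll":0}])

```text
time_s: 2.3
position: [0.5834, 0.1568, 0.1225]
eef_rot: [180.0, -0.0, 84.4]
wrist_force: [0.2, -0.9, -0.5]
finger_gap: 0.0002
```

servo_tool(steps=[{"claw":0,"delta_pos":[0,0.0,0.003],"roll":0},{"claw":0,"delta_pos":[0,0.0,0.006],"roll":0},{"claw":0,"delta_pos":[0,0.0,0.006],"roll":0}])

```text
time_s: 2.6
position: [0.5831, 0.1562, 0.1159]
eef_rot: [-180.0, 0.0, 84.4]
wrist_force: [-0.5, 0.0, -0.0]
finger_gap: -0.0002
```

```bash
python3 - <<'E'
from m import *
p,d=camera("side");q,e=camera("top")
for n,i,r in(("side",p,(290,140,415,200)),("top",q,(245,110,300,230))):
    for b in blobs(n,i,(105,150,80),(125,255,255),r)[:3]: print(n,b)
cv2.imwrite("pics/c3.png",np.hstack([cv2.resize(p[110:200,300:400],(500,450),interpolation=2),cv2.resize(q[130:200,240:290],(290,450),interpolation=2)]))
print(readout.observe()["wrist_force"])
E
```

```text
side (np.int32(191), array([347.2, 161.3]), ((347.4999694824219, 163.99998474121094), (40.99999237060547, 13.999998092651367), -0.0))
side (np.int32(23), array([292.6, 151.7]), ((293.0, 151.5), (3.0, 6.0), 90.0))
[-0.57309811 -0.99709381 -1.15094846]
```

View pics/c3.png

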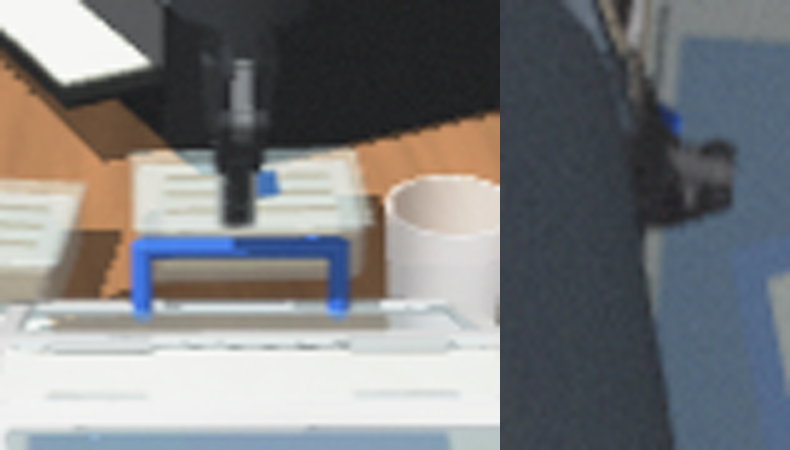

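```bash
python3 - <<'E'
from h import *
np.set_printoptions(precision=4,suppress=True)
P=readout.observe()["position"];print(P)
for z in(0,.02,.05,.1):print(z,proj("side",P+[0,0,z]),proj("top",P+[0,0,z]))
d=camera("top")[1];s=camera("side")[1]
for v in(150,156,162,168):
  print(v,[tuple(atdepth("top",u,v,d[v,u]).round(3)) for u in(266,270,274,278,282)])
for v in(130,140,146,150,153,156,159,161):
  print(v,[tuple(atdepth("side",u,v,s[v,u]).round(3)) for u in(346,348)])
E
```

```text
[0.5834 0.1562 0.1162]
0 [346.7583 163.77  ] [262.876  166.5834]
0.02 [346.8483 157.4893] [261.7084 164.7844]
0.05 [346.9841 147.8414] [259.882  161.9696]
0.1 [347.2128 131.1362] [256.6199 156.9406]
150 [(np.float64(0.578), np.float64(0.121), np.float64(0.293)), (np.float64(0.635), np.float64(0.139), np.float64(0.098)), (np.float64(0.634), np.float64(0.128), np.float64(0.1)), (np.float64(0.631), np.float64(0.115), np.float64(0.109)), (np.float64(0.628), np.float64(0.104), np.float64(0.115))]
156 [(np.float64(0.567), np.float64(0.123), np.float64(0.279)), (np.float64(0.575), np.float64(0.118), np.float64(0.25)), (np.float64(0.576), np.float64(0.109), np.float64(0.244)), (np.float64(0.578), np.float64(0.1), np.float64(0.237)), (np.float64(0.612), np.float64(0.104), np.float64(0.113))]
162 [(np.float64(0.574), np.float64(0.135), np.float64(0.2)), (np.float64(0.569), np.float64(0.123), np.float64(0.216)), (np.float64(0.566), np.float64(0.111), np.float64(0.228)), (np.float64(0.563), np.float64(0.1), np.float64(0.238)), (np.float64(0.595), np.float64(0.104), np.float64(0.115))]
168 [(np.f
[... 567 characters left out ...]
0.143), np.float64(0.179)), (np.float64(0.584), np.float64(0.139), np.float64(0.181))]
150 [(np.float64(0.579), np.float64(0.147), np.float64(0.165)), (np.float64(0.584), np.float64(0.141), np.float64(0.167))]
153 [(np.float64(0.579), np.float64(0.141), np.float64(0.159)), (np.float64(0.584), np.float64(0.141), np.float64(0.158))]
156 [(np.float64(0.608), np.float64(0.343), np.float64(0.039)), (np.float64(0.613), np.float64(0.336), np.float64(0.042))]
159 [(np.float64(0.581), np.float64(0.158), np.float64(0.13)), (np.float64(0.587), np.float64(0.156), np.float64(0.131))]
161 [(np.float64(0.581), np.float64(0.156), np.float64(0.125)), (np.float64(0.587), np.float64(0.155), np.float64(0.126))]
```

Picture c3: the fingertips' lower edge is at side (347.6,155), still clear above the unmoved blue bar at row 160. So the tips stand higher than the TCP reading suggests, and I'll go down by feel.

servo_tool(steps=[{"claw":0,"delta_pos":[0,0.0,0.004],"roll":0},{"claw":0,"delta_pos":[0,0.0,0.008],"roll":0},{"claw":0,"delta_pos":[0,0.0,0.011],"roll":0},{"claw":0,"delta_pos":[0,0.0,0.011],"roll":0}])

```text
time_s: 3.2
position: [0.5829, 0.1561, 0.1045]
eef_rot: [-179.9, 0.0, 84.4]
wrist_force: [0.5, -0.2, 1.0]
finger_gap: -0.0002
```

```bash
cat > look.py <<'E'
from m import *
import sys
p,d=camera("side");q,e=camera("top")
for b in blobs("s",p,(105,150,80),(125,255,255),(322,150,380,190))[:2]: print("blue side",b)
print(readout.observe()["position"],readout.observe()["wrist_force"],readout.observe()["ft_torque"])
cv2.imwrite("pics/"+sys.argv[1],cv2.resize(p[60:210,290:420],(520,600),interpolation=2))
E
python3 look.py c4.png
```

```text
blue side (np.int32(173), array([347. , 161.6]), ((347.4999694824219, 164.49998474121094), (40.99999237060547, 12.999998092651367), -0.0))
[0.58332165 0.15624163 0.10509748] [-0.52357389 -0.50925905  0.20300809] [-0.02058652 -0.00629536  0.04312843]
```

View pics/c4.png

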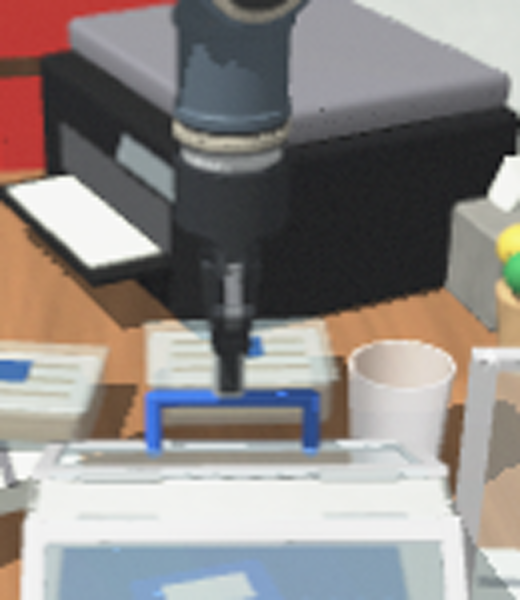

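Picture c4: the tips reach the bar at (230,390) in the crop. The real tips are about 27 mm above the TCP reading.

servo_tool(steps=[{"claw":0,"delta_pos":[0,0.0,0.003],"roll":0},{"claw":0,"delta_pos":[0,0.0,0.006],"roll":0},{"claw":0,"delta_pos":[0,0.0,0.009],"roll":0}])

```text
time_s: 3.6
position: [0.5837, 0.156, 0.0962]
eef_rot: [180.0, 0.0, 84.4]
wrist_force: [0.0, -0.6, 0.3]
finger_gap: 0.0
```

servo_tool(steps=[{"claw":0,"delta_pos":[0,0.0,0.002],"roll":0},{"claw":0,"delta_pos":[0,0.0,0.003],"roll":0}])

```text
time_s: 3.8
position: [0.5832, 0.1561, 0.093]
eef_rot: [-180.0, 0.0, 84.4]
wrist_force: [0.7, 0.2, 0.4]
finger_gap: -0.0001
```

servo_tool(steps=[{"claw":0,"delta_pos":[0,0.0,0.002],"roll":0},{"claw":0,"delta_pos":[0,0.0,0.003],"roll":0}])

```text
time_s: 4.0
position: [0.5833, 0.1561, 0.0901]
eef_rot: [-180.0, 0.0, 84.4]
wrist_force: [0.4, -1.1, 1.1]
finger_gap: 0.0002
```

```bash
python3 look.py c5.png
```

```text
blue side (np.int32(205), array([347.6, 165.7]), ((347.4999694824219, 168.49998474121094), (40.99999237060547, 12.999998092651367), -0.0))
[0.58321812 0.15633252 0.09007873] [-0.06286333  0.95012624 -0.41154517] [ 0.00987711  0.04788721 -0.02790911]
```

View pics/c5.png

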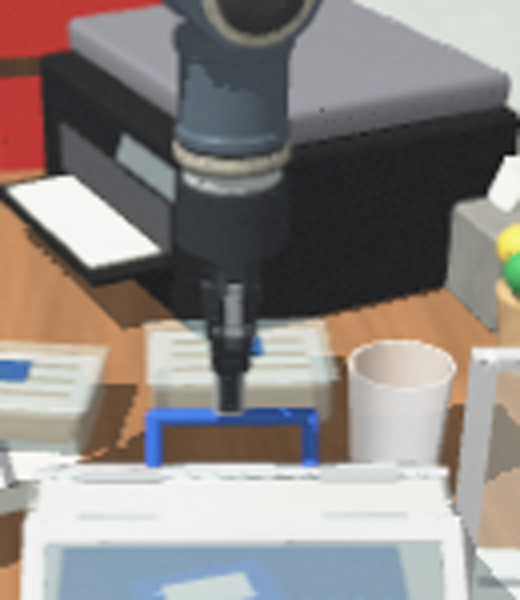

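Picture c5: the lid has followed down by 4 rows (about 12 mm). I'll press on until the stop is felt.

servo_tool(steps=[{"claw":0,"delta_pos":[0,0.0,0.002],"roll":0},{"claw":0,"delta_pos":[0,0.0,0.002],"roll":0}])

```text
time_s: 4.3
position: [0.5835, 0.1565, 0.0891]
eef_rot: [180.0, -0.0, 84.4]
wrist_force: [-1.5, -1.0, 5.7]
finger_gap: -0.0001
```

servo_tool(steps=[{"claw":0,"delta_pos":[0,0.0,0.002],"roll":0},{"claw":0,"delta_pos":[0,0.0,0.002],"roll":0}])

```text
time_s: 4.5
position: [0.5836, 0.1566, 0.0889]
eef_rot: [180.0, -0.1, 84.4]
wrist_force: [-5.5, -1.1, 16.5]
finger_gap: -0.0001
```

servo_tool(steps=[{"claw":0,"delta_pos":[0,0.0,0.002],"roll":0},{"claw":0,"delta_pos":[0,0.0,0.002],"roll":0}])

```text
time_s: 4.7
position: [0.5837, 0.1567, 0.0888]
eef_rot: [180.0, -0.1, 84.4]
wrist_force: [-9.7, -2.1, 25.9]
finger_gap: -0.0003
```

The stop is felt at a reading of 0.0889 with force rising to 26 N, so the visitor's lid is shut. Next I rise and cross to the orange handle.

servo_tool(steps=[{"claw":0,"delta_pos":[0,0,-0.05],"roll":0},{"claw":0.035,"delta_pos":[0,0,-0.09],"roll":0},{"claw":0.035,"delta_pos":[-0.05,0,-0.09],"roll":0},{"claw":0.035,"delta_pos":[-0.1,0,-0.09],"roll":0},{"claw":0.035,"delta_pos":[-0.15,0,-0.09],"roll":0},{"claw":0.035,"delta_pos":[-0.2,0,-0.09],"roll":0},{"claw":0.035,"delta_pos":[-0.25,0,-0.09],"roll":0},{"claw":0.035,"delta_pos":[-0.3,0,-0.07],"roll":0},{"claw":0.035,"delta_pos":[-0.3,0,-0.06],"roll":0},{"claw":0.035,"delta_pos":[-0.3,0,-0.06],"roll":0}])

```text
time_s: 5.7
position: [0.5523, -0.1436, 0.1425]
eef_rot: [-179.8, -0.0, 84.2]
wrist_force: [-0.0, 0.9, -0.2]
finger_gap: 0.0347
```

```bash
cat > look2.py <<'E'
from m import *
import sys
p,d=camera("side");q,e=camera("top");np.save("s.npy",d);np.save("t.npy",e)
o=readout.observe();print(o["position"],o["joint_positions"].round(1),o["wrist_force"],o["finger_gap"])
for b in blobs("s",p,(105,150,80),(125,255,255),(322,140,380,190))[:2]: print("blue side",b)
for b in blobs("s",p,(5,150,120),(20,255,255),(300,100,420,290))[:2]: print("or side",b)
x=[int(a) for a in sys.argv[2:]]
def c(i,x0,y0,w,h): return cv2.resize(i[y0:y0+h,x0:x0+w],(int(w*480/h),480),interpolation=2)
cv2.imwrite("pics/"+sys.argv[1],np.hstack([c(p,*x[:4]),c(q,*x[4:])]))
E
python3 look2.py c6.png 290 130 120 150 300 110 90 120
```

```text
[ 0.55443629 -0.14064134  0.14410938] [ -1.4  20.8  14.7 106.5  -6.5  53.5 100.7] [ 0.41565558 -0.4410573   1.11415504] 0.035204305649463294
blue side (np.int32(69), array([331. , 166.9]), ((334.0, 169.0), (14.0, 12.0), 0.0))
blue side (np.int32(34), array([367. , 169.8]), ((367.0, 169.5), (11.0, 2.0), 90.0))
or side (np.int32(255), array([351.8, 232.2]), ((351.5, 234.0), (8.0, 53.0), 90.0))
```

View pics/c6.png

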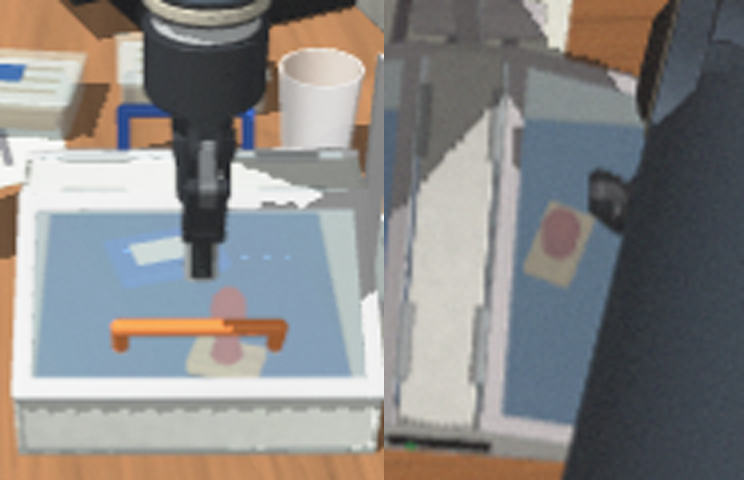

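Picture c6: the jaws straddle the orange bar's line (front finger at (200,275) in the crop) and the blue lid is still shut. Down and grip.

servo_tool(steps=[{"claw":0.035,"delta_pos":[0,0,0.035],"roll":0},{"claw":0.035,"delta_pos":[0,0,0.06],"roll":0},{"claw":0.035,"delta_pos":[0,0,0.074],"roll":0},{"claw":0.035,"delta_pos":[0,0,0.074],"roll":0}], grip_force=25)

```text
time_s: 6.2
position: [0.5535, -0.1403, 0.069]
eef_rot: [-179.8, -0.1, 84.6]
wrist_force: [0.3, 0.5, 0.1]
finger_gap: 0.035
```

servo_tool(steps=[{"claw":0.0,"delta_pos":[0,0,0],"roll":0},{"claw":0.0,"delta_pos":[0,0,0],"roll":0},{"claw":0.0,"delta_pos":[0,0,0],"roll":0},{"claw":0.0,"delta_pos":[0,0,0],"roll":0}], grip_force=25)

```text
time_s: 6.6
position: [0.5556, -0.1406, 0.0716]
eef_rot: [179.8, -0.1, 84.5]
wrist_force: [0.5, 5.1, 4.2]
finger_gap: 0.0109
```

servo_tool(steps=[{"claw":0.0,"delta_pos":[-0.0015,0,-0.0095],"roll":0},{"claw":0.0,"delta_pos":[-0.0028,0,-0.0191],"roll":0},{"claw":0.0,"delta_pos":[-0.003,0,-0.029],"roll":0},{"claw":0.0,"delta_pos":[-0.0027,0,-0.0383],"roll":0},{"claw":0.0,"delta_pos":[0.0003,0,-0.0573],"roll":0},{"claw":0.0,"delta_pos":[0.0062,0,-0.0757],"roll":0},{"claw":0.0,"delta_pos":[0.0146,0,-0.0929],"roll":0},{"claw":0.0,"delta_pos":[0.0256,0,-0.1087],"roll":0},{"claw":0.0,"delta_pos":[0.0388,0,-0.1227],"roll":0},{"claw":0.0,"delta_pos":[0.0388,0,-0.1227],"roll":0}])

```text
time_s: 7.6
position: [0.5593, -0.1064, 0.1958]
eef_rot: [179.7, 0.2, 84.4]
wrist_force: [0.0, -5.2, 4.6]
finger_gap: 0.0108
```

servo_tool(steps=[{"claw":0.0,"delta_pos":[0.0075,0,-0.0062],"roll":0},{"claw":0.0,"delta_pos":[0.0151,0,-0.0119],"roll":0},{"claw":0.0,"delta_pos":[0.0235,0,-0.017],"roll":0},{"claw":0.0,"delta_pos":[0.032,0,-0.0214],"roll":0},{"claw":0.0,"delta_pos":[0.0378,0,-0.0239],"roll":0},{"claw":0.0,"delta_pos":[0.0414,0,-0.0253],"roll":0},{"claw":0.0,"delta_pos":[0.0414,0,-0.0253],"roll":0}])

```text
time_s: 8.3
position: [0.5632, -0.0708, 0.2221]
eef_rot: [179.6, 0.5, 84.1]
wrist_force: [-3.4, -11.5, 16.0]
finger_gap: 0.0108
```

```bash
python3 look2.py c7.png 270 60 160 220 300 60 120 180; python3 - <<'E'
from h import *
s=np.load("s.npy")
E
```

```text
[ 0.56318133 -0.07080733  0.22213801] [ -8.8  15.6  14.2 102.4  -3.7  62.1  90.6] [ -3.88763123 -10.53144909  16.22673502] 0.010376184857083358
blue side (np.int32(103), array([349.8, 164.2]), ((349.0, 165.0), (4.0, 38.0), 90.0))
or side (np.int32(139), array([371. , 160.1]), ((369.8500061035156, 159.45001220703125), (22.135942459106445, 10.435516357421875), 18.434947967529297))
or side (np.int32(129), array([334.1, 159.9]), ((334.5, 162.5), (11.0, 23.0), 90.0))
```

View pics/c7.png

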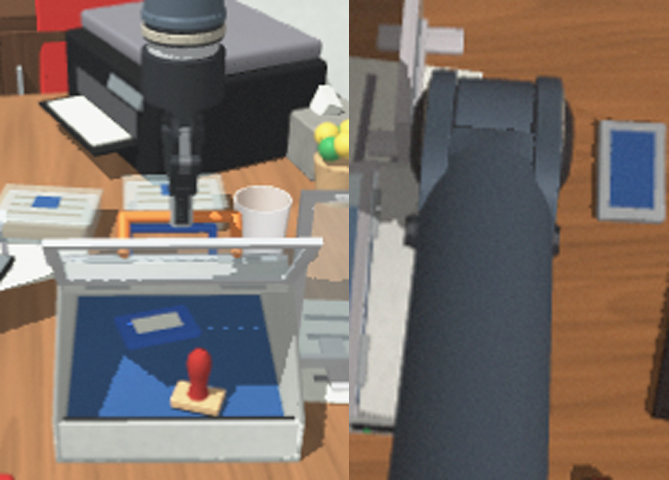

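Picture c7: the orange lid stands on its stop (16 N at the hand), the blue lid is shut, and the stamp is in plain view with the ball at side (361,225) and the mount at (361,242). Now I'll measure the room under the raised lid.

```bash
python3 - <<'E'
from h import *
np.set_printoptions(precision=3,suppress=True)
y=np.radians(-5.6);R=np.array([[np.cos(y),np.sin(y),0],[-np.sin(y),np.cos(y),0],[0,0,1]]);c=np.array([.568,.008,0])
B=lambda p:R@(p-c)
s=np.load("s.npy")
print("mount",onz("side",361.2,242,.022),B(onz("side",361.2,242,.022)))
for v in range(218,256,4): print(v,[B(atdepth("side",u,v,s[v,u])) for u in(357,361,365)])
print("lid")
for v in range(166,190,2): print(v,[B(atdepth("side",u,v,s[v,u])) for u in(310,391)])
print("grip")
for v in range(64,166,6):
    us=[u for u in range(325,385) if s[v,u]<s[166,353]-.0 and s[v,u]>0]
    pts=[(u,B(atdepth("side",u,v,s[v,u]))) for u in (345,349,353,357,361,365,369)]
    print(v,*[f"{u}:{p[0]:.3f},{p[1]:.3f},{p[2]:.3f}" for u,p in pts])
print("tcp",B(readout.observe()["position"]))
E
```

```text
mount [ 0.59  -0.071  0.022] [ 0.029 -0.077  0.022]
218 [array([0.026, 0.039, 0.009]), array([0.037, 0.04 , 0.008]), array([0.048, 0.042, 0.006])]
222 [array([ 0.018, -0.071,  0.081]), array([ 0.027, -0.076,  0.084]), array([ 0.037, -0.07 ,  0.079])]
226 [array([ 0.017, -0.081,  0.076]), array([ 0.026, -0.083,  0.077]), array([ 0.036, -0.08 ,  0.075])]
230 [array([ 0.017, -0.082,  0.065]), array([ 0.027, -0.085,  0.067]), array([ 0.037, -0.08 ,  0.063])]
234 [array([ 0.018, -0.078,  0.049]), array([ 0.027, -0.081,  0.051]), array([ 0.043, -0.027,  0.007])]
238 [array([ 0.019, -0.076,  0.035]), array([ 0.028, -0.08 ,  0.038]), array([ 0.04 , -0.062,  0.022])]
242 [array([ 0.019, -0.08 ,  0.025]), array([ 0.028, -0.082,  0.027]), array([ 0.038, -0.08 ,  0.024])]
246 [array([ 0.018, -0.087,  0.018]), array([ 0.028, -0.089,  0.02 ]), array([ 0.037, -0.093,  0.023])]
250 [array([ 0.019, -0.089,  0.007]), array([ 0.029, -0.089,  0.007]), array([ 0.038, -0.092,  0.009])]
254 [array([ 0.013, -0.158,  0.056]), array([ 0.022, -0.157,  0.055]), array([ 0.031, -0.16 ,  0.058])]
lid
166 [array([-
[... 2986 characters left out ...]
9:0.100,0.534,0.016
142 345:0.006,0.419,0.049 349:-0.008,-0.130,0.323 353:-0.000,-0.126,0.321 357:0.008,-0.129,0.322 361:0.061,0.413,0.051 365:0.074,0.413,0.052 369:0.088,0.410,0.053
148 345:0.004,0.367,0.053 349:-0.007,-0.116,0.303 353:0.001,-0.116,0.303 357:0.009,-0.116,0.303 361:0.058,0.368,0.052 365:0.071,0.372,0.049 369:0.085,0.375,0.048
154 345:0.003,0.330,0.050 349:-0.006,-0.090,0.275 353:0.002,-0.096,0.278 357:0.011,-0.090,0.275 361:0.055,0.327,0.051 365:0.068,0.331,0.049 369:0.081,0.332,0.048
160 345:-0.014,-0.084,0.257 349:-0.006,-0.094,0.263 353:0.003,-0.095,0.264 357:0.011,-0.092,0.262 361:0.021,-0.084,0.257 365:0.029,-0.083,0.257 369:0.038,-0.083,0.257
tcp [ 0.003 -0.079  0.222]
```

servo_tool(steps=[{"claw":0.025,"delta_pos":[0,0,0],"roll":0},{"claw":0.025,"delta_pos":[0,0,0],"roll":0},{"claw":0.025,"delta_pos":[0,0,-0.02],"roll":0},{"claw":0.025,"delta_pos":[0,0,-0.06],"roll":0},{"claw":0.025,"delta_pos":[0,0,-0.08],"roll":0},{"claw":0.025,"delta_pos":[0,0,-0.08],"roll":0}])

```text
time_s: 9.0
position: [0.5635, -0.0619, 0.3008]
eef_rot: [179.7, -0.1, 84.5]
wrist_force: [0.3, 0.3, 0.1]
finger_gap: 0.025
```

```bash
python3 look2.py x1.png 270 60 160 220 300 60 120 180; python3 - <<'E'
from h import *
s=np.load("s.npy")
for u,v in((310,171),(391,171),(336,158),(370,158)): print((u,v),atdepth("side",u,v,s[v,u]))
E
```

```text
[ 0.56149211 -0.06184512  0.29733623] [-9.6 12.4 14.2 96.4 -3.2 71.7 89.7] [ 0.19122582 -0.07135423 -0.80150159] 0.02477801001028492
blue side (np.int32(121), array([350.2, 164.1]), ((349.0, 165.0), (4.0, 38.0), 90.0))
blue side (np.int32(37), array([349.6, 146.4]), ((349.5, 146.5), (3.0, 9.0), 90.0))
or side (np.int32(329), array([353.4, 159.7]), ((351.5, 161.5), (11.0, 57.0), 90.0))
(310, 171) [ 0.46890955 -0.11618108  0.26055048]
(391, 171) [ 0.63226271 -0.13417861  0.25967591]
(336, 158) [ 0.52718307 -0.07163768  0.26241076]
(370, 158) [ 0.59905803 -0.07974134  0.26210627]
```

servo_tool(steps=[{"claw":0.06,"delta_pos":[-0.04,-0.02,-0.01],"roll":0.14},{"claw":0.06,"delta_pos":[-0.08,-0.04,-0.01],"roll":0.28},{"claw":0.06,"delta_pos":[-0.12,-0.06,-0.01],"roll":0.42},{"claw":0.06,"delta_pos":[-0.16,-0.08,-0.01],"roll":0.56},{"claw":0.06,"delta_pos":[-0.2,-0.1,-0.01],"roll":0.7},{"claw":0.06,"delta_pos":[-0.24,-0.115,-0.01],"roll":0.84},{"claw":0.06,"delta_pos":[-0.28,-0.13,-0.01],"roll":0.98},{"claw":0.06,"delta_pos":[-0.32,-0.145,-0.01],"roll":1.12},{"claw":0.06,"delta_pos":[-0.36,-0.16,-0.01],"roll":1.26},{"claw":0.06,"delta_pos":[-0.39,-0.173,-0.01],"roll":1.4},{"claw":0.06,"delta_pos":[-0.39,-0.173,-0.01],"roll":1.54},{"claw":0.06,"delta_pos":[-0.39,-0.173,-0.01],"roll":1.571}])

```text
time_s: 10.3
position: [0.3505, -0.4336, 0.3062]
eef_rot: [-179.9, 0.2, -5.8]
wrist_force: [-0.7, 0.4, -0.0]
finger_gap: 0.0602
```

servo_tool(steps=[{"claw":0.06,"delta_pos":[-0.05,0.008,0],"roll":0},{"claw":0.06,"delta_pos":[-0.1,0.016,0],"roll":0},{"claw":0.06,"delta_pos":[-0.15,0.024,0],"roll":0},{"claw":0.06,"delta_pos":[-0.2,0.032,0],"roll":0},{"claw":0.06,"delta_pos":[-0.25,0.04,0],"roll":0},{"claw":0.06,"delta_pos":[-0.3,0.048,0],"roll":0},{"claw":0.06,"delta_pos":[-0.35,0.05,0],"roll":0},{"claw":0.06,"delta_pos":[-0.35,0.0,0],"roll":0},{"claw":0.06,"delta_pos":[-0.35,-0.05,0],"roll":0},{"claw":0.06,"delta_pos":[-0.35,-0.1,0],"roll":0}])

```text
time_s: 11.3
position: [0.0126, -0.3236, 0.3071]
eef_rot: [-179.8, 0.0, -4.8]
wrist_force: [0.3, -0.7, 0.9]
finger_gap: 0.0602
```

```bash
python3 -c "
from h import *
o=readout.observe();print(o['position'],o['eef_rot'],o['joint_positions'].round(1))"
```

```text
[ 0.01257129 -0.32360058  0.30713045] [-1.79750094e+02  2.62215828e-02 -4.83294145e+00] [ 39.1 -19.   30.8 121.2   9.8  75.7  61.2]
```

servo_tool(steps=[{"claw":0.06,"delta_pos":[0,-0.05,0],"roll":0},{"claw":0.06,"delta_pos":[0,-0.1,0],"roll":0},{"claw":0.06,"delta_pos":[0,-0.1,0],"roll":0},{"claw":0.06,"delta_pos":[0,-0.1,0],"roll":0}])

```text
time_s: 11.7
position: [0.0195, -0.2596, 0.2984]
eef_rot: [-178.2, -0.5, -5.4]
wrist_force: [0.7, 0.0, 0.3]
finger_gap: 0.0602
```

```bash
python3 -c "
from h import *
o=readout.observe();print(o['position'],o['eef_rot'],o['joint_positions'].round(1))"
```

```text
[ 0.01949999 -0.25957479  0.29836309] [-178.21119964   -0.46780736   -5.38065215] [ 78.4 -19.1  -0.5 125.1  -1.2  75.6  72.9]
```

servo_tool(steps=[{"claw":0.06,"delta_pos":[0,-0.05,0.03],"roll":0},{"claw":0.06,"delta_pos":[0,-0.1,0.03],"roll":0},{"claw":0.06,"delta_pos":[0,-0.1,0.03],"roll":0},{"claw":0.06,"delta_pos":[0,-0.1,0.03],"roll":0}])

```text
time_s: 12.1
position: [0.0366, -0.1711, 0.2356]
eef_rot: [-167.2, -9.0, -6.0]
wrist_force: [-0.2, -0.1, 0.5]
finger_gap: 0.0604
```

servo_tool(steps=[{"claw":0.06,"delta_pos":[0,0.05,0],"roll":0},{"claw":0.06,"delta_pos":[0,0.1,0.0],"roll":0},{"claw":0.06,"delta_pos":[0,0.1,0.0],"roll":0}])

```text
time_s: 12.4
position: [0.0294, -0.2773, 0.2157]
eef_rot: [-167.6, -8.9, -6.0]
wrist_force: [0.5, 1.5, 0.2]
finger_gap: 0.0598
```

```bash
python3 -c "
from h import *
o=readout.observe();print(o['position'],o['eef_rot'],o['joint_positions'].round(1))"
```

```text
[ 0.02939809 -0.27727657  0.21567536] [-167.57221311   -8.93229792   -6.01170556] [ 89.6  -5.2  -1.7 127.7 -11.3  69.1  88. ]
```

servo_tool(steps=[{"claw":0.06,"delta_pos":[-0.02,-0.05,0.02],"roll":0},{"claw":0.06,"delta_pos":[-0.04,-0.1,0.04],"roll":0},{"claw":0.06,"delta_pos":[-0.06,-0.14,0.05],"roll":0},{"claw":0.06,"delta_pos":[-0.06,-0.16,0.05],"roll":0}])

```text
time_s: 12.8
position: [-0.0064, -0.149, 0.1953]
eef_rot: [-167.7, -9.1, -5.6]
wrist_force: [-0.6, -0.0, 0.3]
finger_gap: 0.0601
```

```bash
cat > st.py <<'E'
from h import *
from scipy.spatial.transform import Rotation as Ro
np.set_printoptions(precision=3,suppress=True)
o=readout.observe();R=Ro.from_euler("xyz",o["eef_rot"],degrees=True).as_matrix()
print(o["time_s"],o["position"],o["eef_rot"].round(1),o["joint_positions"].round(1));print("toolx",R[:,0],"y",R[:,1],"z",R[:,2])
E
python3 st.py
```

```text
12.8 [-0.006 -0.149  0.195] [-167.7   -9.1   -5.6] [112.5 -17.9 -12.2 139.6 -12.   71.6 101.8]
toolx [ 0.983 -0.096  0.159] y [-0.061 -0.976 -0.21 ] z [ 0.175  0.197 -0.965]
```

servo_tool(steps=[{"claw":0.06,"delta_pos":[0.01,0.045,-0.02],"roll":0},{"claw":0.06,"delta_pos":[0.02,0.09,-0.04],"roll":0},{"claw":0.06,"delta_pos":[0.03,0.11,-0.08],"roll":0},{"claw":0.06,"delta_pos":[0.04,0.12,-0.13],"roll":0},{"claw":0.06,"delta_pos":[0.05,0.13,-0.18],"roll":0},{"claw":0.06,"delta_pos":[0.06,0.138,-0.23],"roll":0},{"claw":0.06,"delta_pos":[0.06,0.138,-0.28],"roll":0},{"claw":0.06,"delta_pos":[0.06,0.138,-0.3],"roll":0},{"claw":0.06,"delta_pos":[0.045,0.09,-0.29],"roll":0},{"claw":0.06,"delta_pos":[0.035,0.04,-0.28],"roll":0},{"claw":0.06,"delta_pos":[0.02,-0.01,-0.27],"roll":0}])

```text
time_s: 13.9
position: [-0.0327, -0.2004, 0.4613]
eef_rot: [-167.5, -9.2, -5.7]
wrist_force: [6.9, 22.7, -8.1]
finger_gap: 0.0599
```

```bash
python3 st.py
```

```text
13.9 [-0.033 -0.2    0.461] [-167.5   -9.2   -5.7] [114.3 -19.2  -8.8 106.2  -9.8 106.7 100. ]
toolx [ 0.982 -0.099  0.16 ] y [-0.063 -0.975 -0.214] z [ 0.177  0.2   -0.964]
```

```bash
python3 -c "
from h import *
o=readout.observe();print(o['wrist_force'],o['ft_torque'],o['joint_positions'],o['dq'])
p,d=camera('side');q,e=camera('top');cv2.imwrite('pics/c8.png',np.hstack([p[:, :250],q[200:,:500].repeat(1,0) if 0 else cv2.resize(q[200:,150:500],(525,300))[:, :] if 0 else cv2.copyMakeBorder(q[200:,150:550],0,200,0,0,0)]))
o=readout.observe();print(o['wrist_force'],o['position'],o['dq'])"
```

```text
[ 6.91781935 22.71091827 -8.13298645] [-0.52386692  0.40718243 -0.04912374] [114.34092749 -19.1631945   -8.77969682 106.22595987  -9.79081731
 106.65664267  99.99793076] [10.99667969 -7.8109     25.62678724 21.52326307  5.07028651 90.80429084
 36.97367523]
[ 0.12411427 -0.40852411  1.47002172] [-0.0343881  -0.20024677  0.45974022] [-0.98982774 -0.61056336 -3.67018385 -3.48000623 -2.37294788 -3.21814356
 -2.46654582]
```

View pics/c8.png

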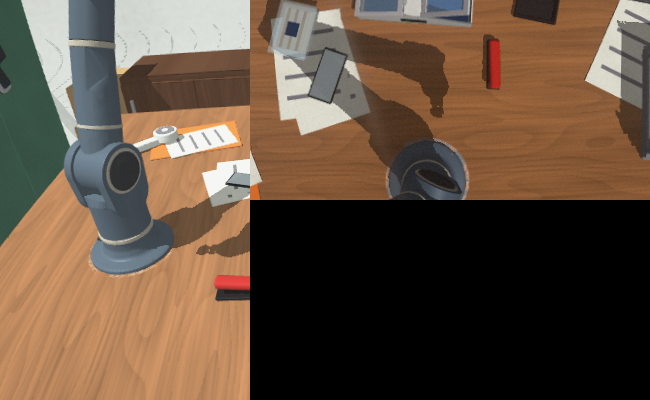

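Picture c8: the arm stands clear of its base and everything else; the force was only from braking. The tilt persists between calls, so I'll gather tilt toward +y at the inner reach limit, low and in free space.

servo_tool(steps=[{"claw":0.06,"delta_pos":[0.03,0.04,0.005],"roll":0},{"claw":0.06,"delta_pos":[0.06,0.08,0.01],"roll":0},{"claw":0.06,"delta_pos":[0.09,0.12,0.015],"roll":0},{"claw":0.06,"delta_pos":[0.12,0.16,0.02],"roll":0},{"claw":0.06,"delta_pos":[0.15,0.2,0.03],"roll":0},{"claw":0.06,"delta_pos":[0.18,0.235,0.04],"roll":0},{"claw":0.06,"delta_pos":[0.18,0.25,0.09],"roll":0},{"claw":0.06,"delta_pos":[0.175,0.26,0.14],"roll":0},{"claw":0.06,"delta_pos":[0.17,0.275,0.19],"roll":0},{"claw":0.06,"delta_pos":[0.16,0.29,0.235],"roll":0},{"claw":0.06,"delta_pos":[0.155,0.3,0.28],"roll":0},{"claw":0.06,"delta_pos":[0.152,0.305,0.31],"roll":0}])

```text
time_s: 15.2
position: [0.15, -0.453, 0.1202]
eef_rot: [-167.5, -9.1, -5.8]
wrist_force: [0.5, 0.7, 0.5]
finger_gap: 0.0605
```

```bash
python3 st.py
```

```text
15.2 [ 0.15  -0.453  0.12 ] [-167.5   -9.1   -5.8] [ 99.   22.1 -29.3 112.1  -3.3  56.1  68. ]
toolx [ 0.982 -0.1    0.158] y [-0.065 -0.975 -0.213] z [ 0.176  0.199 -0.964]
```

servo_tool(steps=[{"claw":0.06,"delta_pos":[-0.02,-0.045,0.007],"roll":0},{"claw":0.06,"delta_pos":[-0.04,-0.09,0.013],"roll":0},{"claw":0.06,"delta_pos":[-0.06,-0.135,0.02],"roll":0},{"claw":0.06,"delta_pos":[-0.08,-0.175,0.025],"roll":0}])

```text
time_s: 15.6
position: [0.0875, -0.2684, 0.1226]
eef_rot: [-167.7, -9.1, -5.8]
wrist_force: [-0.5, -0.5, 1.2]
finger_gap: 0.0598
```

```bash
python3 st.py
```

```text
15.6 [ 0.088 -0.268  0.123] [-167.7   -9.1   -5.8] [109.3   3.9 -32.  134.3 -13.2  52.2  81.4]
toolx [ 0.982 -0.099  0.159] y [-0.064 -0.975 -0.211] z [ 0.176  0.197 -0.965]
```

servo_tool(steps=[{"claw":0.06,"delta_pos":[-0.015,-0.025,0.02],"roll":0},{"claw":0.06,"delta_pos":[-0.03,-0.05,0.04],"roll":0},{"claw":0.06,"delta_pos":[-0.046,-0.075,0.06],"roll":0}])

```text
time_s: 15.9
position: [0.0684, -0.2239, 0.0962]
eef_rot: [-166.7, -8.4, -5.7]
wrist_force: [0.4, -0.3, 0.4]
finger_gap: 0.0599
```

```bash
python3 st.py
```

```text
15.9 [ 0.068 -0.224  0.096] [-166.7   -8.4   -5.7] [130.9   5.1 -52.3 139.5 -10.4  48.3  81.3]
toolx [ 0.984 -0.099  0.146] y [-0.064 -0.972 -0.227] z [ 0.164  0.215 -0.963]
```

servo_tool(steps=[{"claw":0.06,"delta_pos":[-0.02,-0.03,0.02],"roll":0},{"claw":0.06,"delta_pos":[-0.03,-0.06,0.04],"roll":0},{"claw":0.06,"delta_pos":[-0.04,-0.08,0.05],"roll":0},{"claw":0.06,"delta_pos":[-0.04,-0.08,0.05],"roll":0}])

```text
time_s: 16.3
position: [0.0452, -0.2018, 0.1028]
eef_rot: [-165.1, -8.1, -5.7]
wrist_force: [-1.5, -0.3, 0.1]
finger_gap: 0.06
```

```bash
python3 st.py
```

```text
16.3 [ 0.045 -0.202  0.103] [-165.1   -8.1   -5.7] [148.2   3.8 -64.2 140.2  -9.5  51.6  85.7]
toolx [ 0.985 -0.099  0.141] y [-0.061 -0.965 -0.254] z [ 0.161  0.242 -0.957]
```

```bash
cat > w.py <<'E'
import sys
exec(open("st.py").read())
for a in sys.argv[1:]:
    p=np.array([float(t) for t in a.split(",")]);print(p,"->",R.T@(p-o["position"]))
E
python3 w.py 0.3,-0.42,0.25 0.48,-0.25,0.38 0.55,0,0.38 0.45,0.3,0.38
```

```text
16.3 [ 0.045 -0.202  0.103] [-165.1   -8.1   -5.7] [148.2   3.8 -64.2 140.2  -9.5  51.6  85.7]
toolx [ 0.985 -0.099  0.141] y [-0.061 -0.965 -0.254] z [ 0.161  0.242 -0.957]
[ 0.3  -0.42  0.25] -> [ 0.293  0.158 -0.153]
[ 0.48 -0.25  0.38] -> [ 0.472 -0.05  -0.207]
[0.55 0.   0.38] -> [ 0.516 -0.296 -0.135]
[0.45 0.3  0.38] -> [ 0.388 -0.579 -0.079]
```

servo_tool(steps=[{"claw":0.06,"delta_pos":[0.02,0.04,-0.01],"roll":0},{"claw":0.06,"delta_pos":[0.04,0.08,-0.03],"roll":0},{"claw":0.06,"delta_pos":[0.08,0.11,-0.05],"roll":0},{"claw":0.06,"delta_pos":[0.12,0.13,-0.07],"roll":0},{"claw":0.06,"delta_pos":[0.16,0.14,-0.09],"roll":0},{"claw":0.06,"delta_pos":[0.2,0.15,-0.11],"roll":0},{"claw":0.06,"delta_pos":[0.24,0.15,-0.13],"roll":0},{"claw":0.06,"delta_pos":[0.28,0.14,-0.15],"roll":0},{"claw":0.06,"delta_pos":[0.32,0.11,-0.165],"roll":0},{"claw":0.06,"delta_pos":[0.36,0.08,-0.18],"roll":0},{"claw":0.06,"delta_pos":[0.4,0.05,-0.195],"roll":0},{"claw":0.06,"delta_pos":[0.43,0.01,-0.21],"roll":0}])

```text
time_s: 17.5
position: [0.4297, -0.3115, 0.3577]
eef_rot: [-165.1, -8.1, -6.0]
wrist_force: [0.6, -0.2, 0.2]
finger_gap: 0.06
```

```bash
python3 w.py 0.5,-0.2,0.4 0.52,0,0.42 0.45,0.25,0.42 0.3,0.45,0.45 0.06,0.52,0.5
```

```text
17.5 [ 0.43  -0.312  0.358] [-165.1   -8.1   -6. ] [ 91.8  19.  -64.3  91.7   0.2  78.3  24. ]
toolx [ 0.985 -0.103  0.142] y [-0.065 -0.965 -0.255] z [ 0.163  0.242 -0.957]
[ 0.5 -0.2  0.4] -> [ 0.064 -0.123 -0.002]
[0.52 0.   0.42] -> [ 0.066 -0.322  0.03 ]
[0.45 0.25 0.42] -> [-0.029 -0.559  0.079]
[0.3  0.45 0.45] -> [-0.193 -0.75   0.075]
[0.06 0.52 0.5 ] -> [-0.43  -0.815  0.005]
```

servo_tool(steps=[{"claw":0.06,"delta_pos":[0.035,-0.035,-0.002],"roll":0},{"claw":0.06,"delta_pos":[0.06,-0.075,-0.002],"roll":0},{"claw":0.06,"delta_pos":[0.064,-0.123,-0.002],"roll":0},{"claw":0.06,"delta_pos":[0.066,-0.17,0.005],"roll":0},{"claw":0.06,"delta_pos":[0.066,-0.22,0.015],"roll":0},{"claw":0.06,"delta_pos":[0.066,-0.27,0.022],"roll":0},{"claw":0.06,"delta_pos":[0.066,-0.32,0.03],"roll":0},{"claw":0.06,"delta_pos":[0.05,-0.365,0.04],"roll":0},{"claw":0.06,"delta_pos":[0.03,-0.41,0.05],"roll":0},{"claw":0.06,"delta_pos":[0.01,-0.455,0.06],"roll":0},{"claw":0.06,"delta_pos":[-0.01,-0.5,0.07],"roll":0},{"claw":0.06,"delta_pos":[-0.03,-0.545,0.075],"roll":0}])

```text
time_s: 18.7
position: [0.4449, 0.236, 0.4184]
eef_rot: [-165.2, -8.1, -6.0]
wrist_force: [0.8, 0.4, -0.1]
finger_gap: 0.0599
```

```bash
python3 w.py 0.3,0.42,0.5 0.1,0.5,0.6 0.06,0.52,0.8
```

```text
18.7 [0.445 0.236 0.418] [-165.2   -8.1   -6. ] [ 64.9 -11.1 -76.9  98.2 -23.2  72.9 -13.1]
toolx [ 0.985 -0.103  0.14 ] y [-0.065 -0.965 -0.252] z [ 0.161  0.24  -0.957]
[0.3  0.42 0.5 ] -> [-0.15  -0.189 -0.057]
[0.1 0.5 0.6] -> [-0.341 -0.278 -0.166]
[0.06 0.52 0.8 ] -> [-0.355 -0.346 -0.359]
```

servo_tool(steps=[{"claw":0.06,"delta_pos":[-0.03,-0.035,-0.01],"roll":0},{"claw":0.06,"delta_pos":[-0.06,-0.07,-0.02],"roll":0},{"claw":0.06,"delta_pos":[-0.09,-0.105,-0.03],"roll":0},{"claw":0.06,"delta_pos":[-0.12,-0.15,-0.045],"roll":0},{"claw":0.06,"delta_pos":[-0.15,-0.189,-0.057],"roll":0},{"claw":0.06,"delta_pos":[-0.19,-0.21,-0.08],"roll":0},{"claw":0.06,"delta_pos":[-0.23,-0.23,-0.1],"roll":0},{"claw":0.06,"delta_pos":[-0.27,-0.25,-0.12],"roll":0},{"claw":0.06,"delta_pos":[-0.31,-0.265,-0.14],"roll":0},{"claw":0.06,"delta_pos":[-0.34,-0.278,-0.166],"roll":0}])

```text
time_s: 19.7
position: [0.0978, 0.4982, 0.6008]
eef_rot: [-165.2, -8.1, -5.7]
wrist_force: [-0.5, 1.3, 0.9]
finger_gap: 0.06
```

```bash
python3 w.py 0.1,0.5,0.6 0.1,0.6,0.9
```

```text
19.7 [0.098 0.498 0.601] [-165.2   -8.1   -5.7] [ 20.2 -18.4 -76.7  74.2 -17.3  92.4 -66.6]
toolx [ 0.985 -0.098  0.141] y [-0.06  -0.966 -0.253] z [ 0.161  0.24  -0.957]
[0.1 0.5 0.6] -> [ 0.002 -0.002  0.002]
[0.1 0.6 0.9] -> [ 0.035 -0.174 -0.262]
```

servo_tool(steps=[{"claw":0.06,"delta_pos":[0.005,-0.025,-0.04],"roll":0},{"claw":0.06,"delta_pos":[0.01,-0.05,-0.08],"roll":0},{"claw":0.06,"delta_pos":[0.015,-0.08,-0.12],"roll":0},{"claw":0.06,"delta_pos":[0.02,-0.11,-0.16],"roll":0},{"claw":0.06,"delta_pos":[0.025,-0.14,-0.2],"roll":0},{"claw":0.06,"delta_pos":[0.03,-0.165,-0.24],"roll":0}])

```text
time_s: 20.3
position: [0.0926, 0.4696, 0.7587]
eef_rot: [-163.0, -8.3, -5.9]
wrist_force: [0.3, -0.5, 0.3]
finger_gap: 0.0599
```

```bash
python3 st.py
```

```text
20.3 [0.093 0.47  0.759] [-163.    -8.3   -5.9] [ 38.4 -19.1 -79.3  49.2 -25.8 112.7 -62.8]
toolx [ 0.984 -0.102  0.144] y [-0.057 -0.955 -0.29 ] z [ 0.167  0.277 -0.946]
```

servo_tool(steps=[{"claw":0.06,"delta_pos":[0.0,-0.06,-0.05],"roll":0},{"claw":0.06,"delta_pos":[0.0,-0.1,-0.08],"roll":0},{"claw":0.06,"delta_pos":[0.0,-0.15,-0.12],"roll":0},{"claw":0.06,"delta_pos":[0.0,-0.15,-0.12],"roll":0},{"claw":0.06,"delta_pos":[0.0,-0.15,-0.12],"roll":0}])

```text
time_s: 20.8
position: [0.0796, 0.474, 0.7883]
eef_rot: [-160.0, -8.8, -6.2]
wrist_force: [0.4, 0.3, -0.7]
finger_gap: 0.06
```

```bash
python3 st.py
```

```text
20.8 [0.08  0.474 0.788] [-160.    -8.8   -6.2] [ 39.6 -19.1 -79.4  44.7 -28.  113.8 -64.4]
toolx [ 0.983 -0.106  0.153] y [-0.049 -0.94  -0.338] z [ 0.18   0.324 -0.929]
```

servo_tool(steps=[{"claw":0.06,"delta_pos":[0.0,-0.15,-0.12],"roll":0},{"claw":0.06,"delta_pos":[0.0,-0.2,-0.2],"roll":0},{"claw":0.06,"delta_pos":[0.0,-0.25,-0.25],"roll":0},{"claw":0.06,"delta_pos":[0.0,-0.3,-0.25],"roll":0},{"claw":0.06,"delta_pos":[0.0,-0.3,-0.25],"roll":0},{"claw":0.06,"delta_pos":[0.0,-0.3,-0.25],"roll":0}])

```text
time_s: 21.4
position: [0.0635, 0.4807, 0.8137]
eef_rot: [-156.8, -9.4, -6.5]
wrist_force: [-0.7, 0.8, 0.7]
finger_gap: 0.0601
```

```bash
python3 st.py
```

```text
21.4 [0.063 0.481 0.814] [-156.8   -9.4   -6.5] [ 39.7 -19.1 -79.3  41.1 -29.5 113.8 -66.6]
toolx [ 0.98  -0.111  0.164] y [-0.04  -0.92  -0.389] z [ 0.194  0.375 -0.906]
```

servo_tool(steps=[{"claw":0.06,"delta_pos":[0.0,-0.15,-0.12],"roll":0},{"claw":0.06,"delta_pos":[0.0,-0.2,-0.2],"roll":0},{"claw":0.06,"delta_pos":[0.0,-0.25,-0.25],"roll":0},{"claw":0.06,"delta_pos":[0.0,-0.3,-0.25],"roll":0},{"claw":0.06,"delta_pos":[0.0,-0.3,-0.25],"roll":0},{"claw":0.06,"delta_pos":[0.0,-0.3,-0.25],"roll":0},{"claw":0.06,"delta_pos":[0.0,-0.3,-0.25],"roll":0},{"claw":0.06,"delta_pos":[0.0,-0.3,-0.25],"roll":0},{"claw":0.06,"delta_pos":[0.0,-0.3,-0.25],"roll":0},{"claw":0.06,"delta_pos":[0.0,-0.3,-0.25],"roll":0},{"claw":0.06,"delta_pos":[0.0,-0.3,-0.25],"roll":0},{"claw":0.06,"delta_pos":[0.0,-0.3,-0.25],"roll":0}])

```text
time_s: 22.6
position: [0.0461, 0.4863, 0.8389]
eef_rot: [-153.5, -10.0, -6.8]
wrist_force: [0.6, -0.3, 0.8]
finger_gap: 0.0597
```

```bash
python3 st.py
```

```text
22.6 [0.046 0.486 0.839] [-153.5  -10.    -6.8] [ 39.8 -19.1 -79.3  37.4 -31.1 113.8 -68.8]
toolx [ 0.978 -0.116  0.174] y [-0.028 -0.898 -0.439] z [ 0.207  0.425 -0.881]
```

servo_tool(steps=[{"claw":0.06,"delta_pos":[0.0,-0.3,-0.25],"roll":0},{"claw":0.06,"delta_pos":[0.0,-0.3,-0.25],"roll":0},{"claw":0.06,"delta_pos":[0.0,-0.3,-0.25],"roll":0}])

```text
time_s: 22.9
position: [0.038, 0.4912, 0.863]
eef_rot: [-150.3, -10.5, -7.0]
wrist_force: [0.7, 0.1, 0.4]
finger_gap: 0.0603
```

servo_tool(steps=[{"claw":0.06,"delta_pos":[0.0,-0.3,-0.25],"roll":0},{"claw":0.06,"delta_pos":[0.0,-0.3,-0.25],"roll":0},{"claw":0.06,"delta_pos":[0.0,-0.3,-0.25],"roll":0}])

```text
time_s: 23.2
position: [0.0292, 0.4959, 0.8864]
eef_rot: [-147.2, -11.0, -7.3]
wrist_force: [0.4, -0.1, 0.3]
finger_gap: 0.0602
```

servo_tool(steps=[{"claw":0.06,"delta_pos":[0.0,-0.3,-0.25],"roll":0},{"claw":0.06,"delta_pos":[0.0,-0.3,-0.25],"roll":0},{"claw":0.06,"delta_pos":[0.0,-0.3,-0.25],"roll":0}])

```text
time_s: 23.5
position: [0.0198, 0.5003, 0.9095]
eef_rot: [-144.1, -11.4, -7.6]
wrist_force: [0.2, -0.3, 0.0]
finger_gap: 0.0599
```

```bash
python3 w.py 0.2,0.5,0.6 0.4,0.35,0.45 0.5,0.1,0.42 0.55,-0.2,0.42 0.55,-0.2,0.2
```

```text
23.5 [0.02 0.5  0.91] [-144.1  -11.4   -7.6] [ 46.7 -19.1 -79.3  25.9 -39.8 113.8 -72.7]
toolx [ 0.972 -0.13   0.197] y [ 0.007 -0.818 -0.575] z [ 0.236  0.56  -0.794]
[0.2 0.5 0.6] -> [0.114 0.18  0.288]
[0.4  0.35 0.45] -> [0.298 0.39  0.37 ]
[0.5  0.1  0.42] -> [0.422 0.613 0.278]
[ 0.55 -0.2   0.42] -> [0.51  0.858 0.121]
[ 0.55 -0.2   0.2 ] -> [0.466 0.985 0.296]
```

servo_tool(steps=[{"claw":0.06,"delta_pos":[0.023,0.036,0.058],"roll":0},{"claw":0.06,"delta_pos":[0.046,0.072,0.115],"roll":0},{"claw":0.06,"delta_pos":[0.07,0.108,0.173],"roll":0},{"claw":0.06,"delta_pos":[0.092,0.144,0.23],"roll":0},{"claw":0.06,"delta_pos":[0.114,0.18,0.288],"roll":0},{"claw":0.06,"delta_pos":[0.145,0.215,0.302],"roll":0},{"claw":0.06,"delta_pos":[0.175,0.25,0.316],"roll":0},{"claw":0.06,"delta_pos":[0.205,0.285,0.33],"roll":0},{"claw":0.06,"delta_pos":[0.235,0.32,0.343],"roll":0},{"claw":0.06,"delta_pos":[0.265,0.355,0.356],"roll":0},{"claw":0.06,"delta_pos":[0.298,0.39,0.37],"roll":0},{"claw":0.06,"delta_pos":[0.298,0.39,0.37],"roll":0}])

```text
time_s: 24.7
position: [0.3457, 0.3839, 0.4945]
eef_rot: [-144.2, -11.3, -7.5]
wrist_force: [1.3, -0.5, -0.2]
finger_gap: 0.0599
```

```bash
python3 w.py 0.5,0.1,0.45 0.55,-0.25,0.42 0.546,-0.25,0.3
```

```text
24.7 [0.346 0.384 0.495] [-144.2  -11.3   -7.5] [-13.4 -14.  -22.2 105.  -28.   57.5 -31.6]
toolx [ 0.972 -0.128  0.196] y [ 0.008 -0.819 -0.573] z [ 0.234  0.559 -0.795]
[0.5  0.1  0.45] -> [ 0.178  0.259 -0.087]
[ 0.55 -0.25  0.42] -> [ 0.265  0.564 -0.247]
[ 0.546 -0.25   0.3  ] -> [ 0.238  0.632 -0.153]
```

servo_tool(steps=[{"claw":0.06,"delta_pos":[0.026,0.037,-0.012],"roll":0},{"claw":0.06,"delta_pos":[0.052,0.074,-0.025],"roll":0},{"claw":0.06,"delta_pos":[0.077,0.111,-0.037],"roll":0},{"claw":0.06,"delta_pos":[0.103,0.148,-0.05],"roll":0},{"claw":0.06,"delta_pos":[0.129,0.185,-0.062],"roll":0},{"claw":0.06,"delta_pos":[0.155,0.222,-0.075],"roll":0},{"claw":0.06,"delta_pos":[0.178,0.259,-0.087],"roll":0},{"claw":0.06,"delta_pos":[0.19,0.302,-0.11],"roll":0},{"claw":0.06,"delta_pos":[0.202,0.345,-0.132],"roll":0},{"claw":0.06,"delta_pos":[0.214,0.388,-0.155],"roll":0},{"claw":0.06,"delta_pos":[0.226,0.431,-0.178],"roll":0},{"claw":0.06,"delta_pos":[0.238,0.474,-0.2],"roll":0}])

```text
time_s: 25.9
position: [0.5327, -0.1466, 0.4291]
eef_rot: [-144.1, -11.2, -7.5]
wrist_force: [1.3, -0.5, -0.1]
finger_gap: 0.0599
```

```bash
python3 w.py 0.55,-0.25,0.4 0.546,-0.25,0.3 0.546,-0.175,0.215
```

```text
25.9 [ 0.533 -0.147  0.429] [-144.1  -11.2   -7.5] [ 11.3  10.9  25.1  91.  -40.7  89.9  36.6]
toolx [ 0.972 -0.128  0.195] y [ 0.007 -0.818 -0.575] z [ 0.233  0.561 -0.794]
[ 0.55 -0.25  0.4 ] -> [ 0.024  0.101 -0.031]
[ 0.546 -0.25   0.3  ] -> [0.001 0.159 0.048]
[ 0.546 -0.175  0.215] -> [-0.025  0.147  0.157]
```

servo_tool(steps=[{"claw":0.06,"delta_pos":[0.012,0.05,-0.015],"roll":0},{"claw":0.06,"delta_pos":[0.024,0.1,-0.03],"roll":0},{"claw":0.06,"delta_pos":[0.012,0.13,0.01],"roll":0},{"claw":0.06,"delta_pos":[0.0,0.159,0.048],"roll":0},{"claw":0.06,"delta_pos":[-0.008,0.155,0.085],"roll":0},{"claw":0.06,"delta_pos":[-0.016,0.15,0.12],"roll":0},{"claw":0.06,"delta_pos":[-0.025,0.147,0.157],"roll":0},{"claw":0.06,"delta_pos":[-0.025,0.147,0.157],"roll":0}])

```text
time_s: 26.7
position: [0.5441, -0.1678, 0.2114]
eef_rot: [-143.7, -10.7, -7.3]
wrist_force: [0.5, 0.1, -0.3]
finger_gap: 0.0598
```

```bash
python3 look2.py c9.png 290 90 150 180 310 90 110 150; python3 w.py 0.598,-0.042,0.03; python3 - <<'E'
from h import *
from scipy.spatial.transform import Rotation as Ro
o=readout.observe();R=Ro.from_euler("xyz",o["eef_rot"],degrees=True).as_matrix();P=o["position"]
for k in(0,.029,.042): print("along tool",k,proj("side",P-k*R[:,2]),"+-x",proj("side",P-k*R[:,2]+.03*R[:,0]),proj("side",P-k*R[:,2]-.03*R[:,0]))
print("world z",proj("side",P+[0,0,.029]))
s=np.load("s.npy")
for v in range(215,260,3):
    print(v,[(u,*atdepth("side",u,v,s[v,u]).round(3)) for u in range(300,390,6) if 0<s[v,u]<.93])
E
```

```text
[ 0.54648381 -0.17325144  0.21528633] [ 15.   23.3  24.5 104.2 -47.4  74.3  56.5] [-0.26452052  0.13180408 -0.09408229] 0.060426108642592395
blue side (np.int32(42), array([364.1, 164. ]), ((363.5, 164.5), (5.0, 9.0), 90.0))
or side (np.int32(130), array([370.7, 159.5]), ((369.7039794921875, 158.83961486816406), (25.05317497253418, 10.501862525939941), 20.85445785522461))
26.8 [ 0.546 -0.173  0.215] [-144.   -11.2   -7.5] [ 15.   23.3  24.5 104.2 -47.4  74.3  56.5]
toolx [ 0.973 -0.128  0.194] y [ 0.007 -0.817 -0.576] z [ 0.233  0.562 -0.794]
[ 0.598 -0.042  0.03 ] -> [-0.003 -0.     0.233]
along tool 0 [351.48447532 202.72824637] +-x [366.41033234 200.44686808] [336.70569752 204.98463124]
along tool 0.029 [349.47889269 197.988345  ] +-x [364.91008083 195.60311911] [334.20635076 200.34790722]
along tool 0.042 [348.53414249 195.75630546] +-x [364.20292178 193.32154635] [333.02962821 198.16511245]
world z [351.78128617 190.55568683]
215 []
218 []
221 []
224 []
227 []
230 []
233 []
236 []
239 []
242 []
245 []
248 []
251 [(300, np.float64(0.438), np.float64(-0.13), np.float64(0.059)), (3
[... 2150 characters left out ...]
loat64(0.491), np.float64(-0.144), np.float64(0.048)), (330, np.float64(0.505), np.float64(-0.145), np.float64(0.048)), (336, np.float64(0.518), np.float64(-0.148), np.float64(0.049)), (342, np.float64(0.532), np.float64(-0.149), np.float64(0.049)), (348, np.float64(0.546), np.float64(-0.148), np.float64(0.047)), (354, np.float64(0.559), np.float64(-0.15), np.float64(0.047)), (360, np.float64(0.573), np.float64(-0.15), np.float64(0.045)), (366, np.float64(0.586), np.float64(-0.152), np.float64(0.046)), (372, np.float64(0.6), np.float64(-0.156), np.float64(0.048)), (378, np.float64(0.614), np.float64(-0.156), np.float64(0.047)), (384, np.float64(0.627), np.float64(-0.157), np.float64(0.046))]
```

View pics/c9.png

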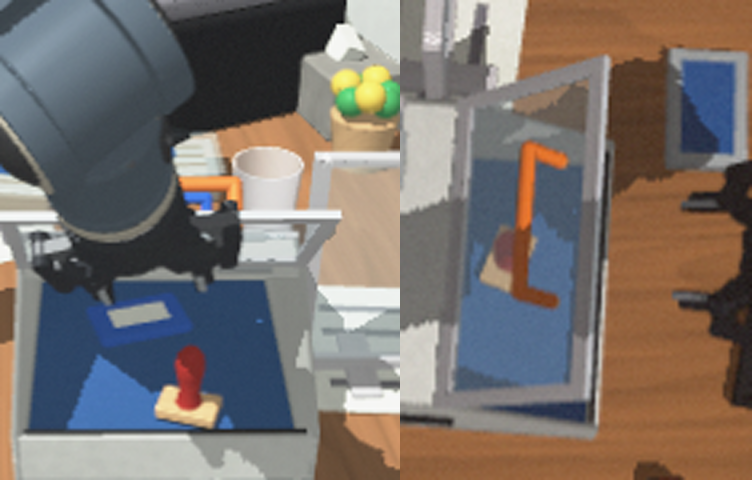

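Picture c9: the fingertips are in front of the lid edge, side tips at (330.5,203.6) and (366.1,198), top tips at (396.3,183.1) and (399,153.4). The body is clear of the lid and the stamp stands upright. I'll triangulate the tips.

```bash
python3 - <<'E'
from h import *
from scipy.spatial.transform import Rotation as Ro
np.set_printoptions(precision=4,suppress=True)
o=readout.observe();R=Ro.from_euler("xyz",o["eef_rot"],degrees=True).as_matrix();P=o["position"]
a,e=two(("side",366.1,198),("top",399,153.4));b,f=two(("side",330.5,203.6),("top",396.3,183.1))
m=(a+b)/2;print(a,e,b,f,"mid in tool",R.T@(m-P),"a",R.T@(a-P),"b",R.T@(b-P))
# ball now
s=two(("side",361.2,230),("top",344.3,167.3));print("ball",s)
for k in(0,.029,.042): print(k,proj("top",P-k*R[:,2]))
E
```

```text
[ 0.5728 -0.193   0.2384] 0.002559755279071553 [ 0.5037 -0.1844  0.2245] 0.0005545037415008382 mid in tool [-0.0029  0.0032 -0.0235] a [ 0.0326  0.003  -0.0234] b [-0.0384  0.0035 -0.0236]
ball (array([ 0.5889, -0.0664,  0.0561]), np.float64(0.0008723477544865483))
0 [390.2128 167.0549]
0.029 [398.3918 167.2846]
0.042 [402.1777 167.3917]
```

servo_tool(steps=[{"claw":0.06,"delta_pos":[0,-0.002,0.04],"roll":0},{"claw":0.06,"delta_pos":[0,-0.003,0.08],"roll":0},{"claw":0.06,"delta_pos":[0,-0.003,0.12],"roll":0},{"claw":0.06,"delta_pos":[0,-0.003,0.155],"roll":0},{"claw":0.06,"delta_pos":[0,-0.003,0.185],"roll":0},{"claw":0.06,"delta_pos":[0,-0.003,0.205],"roll":0}])

```text
time_s: 27.4
position: [0.5961, -0.0565, 0.0544]
eef_rot: [-144.1, -11.4, -7.5]
wrist_force: [-0.5, 0.2, -0.2]
finger_gap: 0.0602
```

servo_tool(steps=[{"claw":0.06,"delta_pos":[0,0,0.015],"roll":0},{"claw":0.06,"delta_pos":[0,0,0.028],"roll":0},{"claw":0.06,"delta_pos":[0,0,0.028],"roll":0}])

```text
time_s: 27.7
position: [0.6025, -0.0414, 0.0328]
eef_rot: [-144.0, -11.4, -7.6]
wrist_force: [0.7, 0.7, 0.5]
finger_gap: 0.0597
```

```bash
python3 look2.py x2.png 290 90 150 180 310 90 110 150; python3 w.py 0.598,-0.042,0.03; python3 - <<'E'
from h import *
p=cv2.imread("pics/x2.png")
E
```

```text
[ 0.60278168 -0.04292625  0.03367581] [ 16.3  35.    4.3 112.4 -58.9  48.3  62.7] [ 0.59891229 -0.03409866 -0.4827563 ] 0.05996910554347576
or side (np.int32(116), array([373.1, 160.1]), ((371.0, 161.5), (11.0, 18.0), 90.0))
27.8 [ 0.603 -0.043  0.034] [-144.1  -11.4   -7.7] [ 16.3  35.    4.3 112.4 -58.9  48.3  62.7]
toolx [ 0.971 -0.131  0.198] y [ 0.007 -0.819 -0.574] z [ 0.238  0.559 -0.794]
[ 0.598 -0.042  0.03 ] -> [-0.005  0.001  0.002]
```

servo_tool(steps=[{"claw":0.03,"delta_pos":[-0.002,0,0],"roll":0},{"claw":0.015,"delta_pos":[-0.002,0,0],"roll":0},{"claw":0.0,"delta_pos":[-0.002,0,0],"roll":0},{"claw":0.0,"delta_pos":[-0.002,0,0],"roll":0},{"claw":0.0,"delta_pos":[-0.002,0,0],"roll":0}], grip_force=40)

```text
time_s: 28.3
position: [0.6001, -0.041, 0.033]
eef_rot: [-144.1, -11.4, -7.6]
wrist_force: [-0.2, -1.2, 2.0]
finger_gap: 0.0265
```

```bash
python3 st.py; python3 look2.py c10.png 310 150 100 120 310 90 110 150
```

```text
28.3 [ 0.6   -0.041  0.033] [-144.1  -11.4   -7.6] [ 16.5  34.9   3.9 112.8 -58.9  48.1  62.8]
toolx [ 0.972 -0.129  0.197] y [ 0.008 -0.818 -0.575] z [ 0.236  0.561 -0.794]
[ 0.60010472 -0.04099871  0.03302186] [ 16.5  34.9   3.9 112.8 -58.9  48.2  62.8] [-0.976744   -1.52658578  1.49748483] 0.026665583504424738
or side (np.int32(119), array([372.7, 160. ]), ((370.5, 161.5), (11.0, 19.0), 90.0))
```

View pics/c10.png

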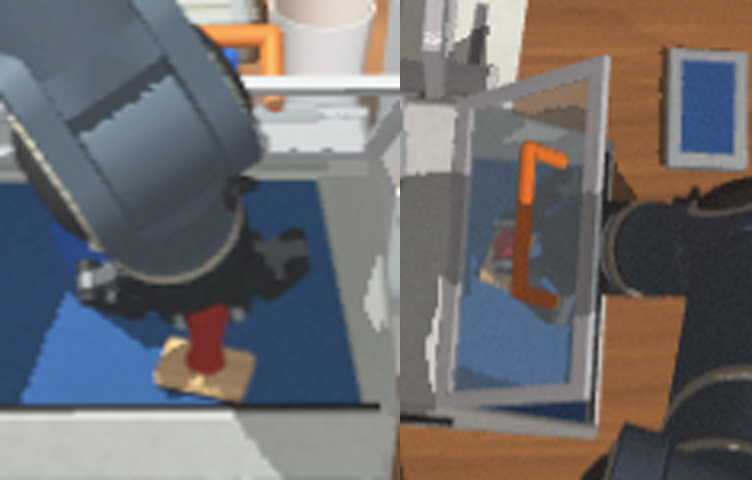

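Picture c10: the pads hold the red ball (gap 26.5 mm, matching 28 across), the mount is on the floor and the body is clear of the lid. Now I withdraw along the tool axis.

servo_tool(steps=[{"claw":0,"delta_pos":[0,-0.002,-0.01],"roll":0},{"claw":0,"delta_pos":[0,-0.002,-0.03],"roll":0},{"claw":0,"delta_pos":[0,-0.002,-0.06],"roll":0},{"claw":0,"delta_pos":[0,-0.002,-0.09],"roll":0},{"claw":0,"delta_pos":[0,-0.002,-0.12],"roll":0},{"claw":0,"delta_pos":[0,-0.002,-0.15],"roll":0},{"claw":0,"delta_pos":[0,-0.002,-0.18],"roll":0},{"claw":0,"delta_pos":[0,-0.002,-0.21],"roll":0},{"claw":0,"delta_pos":[0,-0.002,-0.23],"roll":0},{"claw":0,"delta_pos":[0,-0.002,-0.24],"roll":0},{"claw":0,"delta_pos":[0,-0.002,-0.24],"roll":0}])

```text
time_s: 29.5
position: [0.5434, -0.175, 0.2254]
eef_rot: [-144.1, -11.5, -7.7]
wrist_force: [-0.6, -0.5, -0.7]
finger_gap: 0.0264
```

```bash
python3 look2.py x3.png 290 90 150 180 310 90 110 150; python3 w.py 0.5035,-0.308,0.18 0.5035,-0.308,0.08; python3 - <<'E'
from m import *
np.set_printoptions(precision=3,suppress=True)
p,d=camera("side");q,e=camera("top");cv2.imwrite("pics/s3.png",p);cv2.imwrite("pics/t3.png",q)
for n,i,D,r in(("side",p,d,(300,150,430,300)),("top",q,e,(330,110,480,260))):
  for nm,lo,hi in(("red",(0,120,50),(6,255,255)),("red2",(172,120,50),(180,255,255)),("wood",(12,50,130),(24,160,255))):
    for b in blobs(n,i,lo,hi,r,25)[:3]:
        u,v=b[1];z=D[int(v),int(u)];print(n,nm,b[0],b[1],cv2.boxPoints(b[2]).round(0).tolist(),atdepth(n,u,v,z))
E
```

```text
[ 0.54312628 -0.1728661   0.22377653] [ 23.8  21.5  12.9 103.7 -43.6  72.   52.6] [-0.32242449  0.22810655 -0.38052048] 0.02641098349875359
blue side (np.int32(20), array([365.3, 163.4]), ((365.5, 163.5), (3.0, 5.0), 90.0))
or side (np.int32(127), array([370.7, 159.5]), ((369.6353454589844, 158.91830444335938), (25.0389461517334, 10.568706512451172), 20.22486114501953))
29.6 [ 0.543 -0.173  0.224] [-144.   -11.3   -7.5] [ 23.8  21.5  12.9 103.7 -43.6  72.   52.6]
toolx [ 0.972 -0.129  0.196] y [ 0.008 -0.817 -0.576] z [ 0.234  0.562 -0.794]
[ 0.503 -0.308  0.18 ] -> [-0.03   0.135 -0.05 ]
[ 0.503 -0.308  0.08 ] -> [-0.049  0.193  0.029]
side red 298 [346.3 199.8] [[340.0, 186.0], [353.0, 186.0], [353.0, 214.0], [340.0, 214.0]] [ 0.531 -0.211  0.249]
side wood 2930 [352.  285.9] [[300.0, 272.0], [411.0, 272.0], [411.0, 299.0], [300.0, 299.0]] [ 0.549 -0.193 -0.001]
side wood 715 [420.9 176.4] [[410.0, 153.0], [429.0, 153.0], [429.0, 197.0], [410.0, 197.0]] [ 0.742 -0.012  0.165]
side wood 312 [345.9 214.3] [[330.0, 218.0], [333.0, 204.0], [362.0, 209.0], [359.0, 223.0]] [ 0.531 -0.209  0.214]
top red 218 [393.9 249.6] [[388.0, 240.0], [399.0, 240.0], [399.0, 259.0], [388.0, 259.0]] [ 0.353 -0.196  0.041]
top red 116 [401.6 168.3] [[395.0, 163.0], [407.0, 163.0], [407.0, 173.0], [395.0, 173.0]] [ 0.528 -0.191  0.274]
top wood 9025 [409.2 198.2] [[330.0, 259.0], [330.0, 110.0], [479.0, 110.0], [479.0, 259.0]] [ 0.503 -0.255 -0.   ]
top wood 105 [355.3 120.6] [[345.0, 121.0], [368.0, 115.0], [370.0, 121.0], [346.0, 127.0]] [ 0.669 -0.093  0.217]
top wood 81 [412.7 168.2] [[408.0, 164.0], [417.0, 164.0], [417.0, 173.0], [408.0, 173.0]] [ 0.593 -0.271 -0.002]
```

servo_tool(steps=[{"claw":0,"delta_pos":[-0.01,0.035,-0.013],"roll":0},{"claw":0,"delta_pos":[-0.02,0.075,-0.028],"roll":0},{"claw":0,"delta_pos":[-0.026,0.11,-0.042],"roll":0},{"claw":0,"delta_pos":[-0.03,0.136,-0.05],"roll":0},{"claw":0,"delta_pos":[-0.036,0.155,-0.024],"roll":0},{"claw":0,"delta_pos":[-0.042,0.174,0.002],"roll":0},{"claw":0,"delta_pos":[-0.048,0.194,0.028],"roll":0},{"claw":0,"delta_pos":[-0.048,0.194,0.028],"roll":0}])

```text
time_s: 30.5
position: [0.5027, -0.3072, 0.0761]
eef_rot: [-143.7, -10.9, -7.6]
wrist_force: [-0.5, -0.1, -0.5]
finger_gap: 0.0266
```

```bash
cat > t.py <<'E'
from m import *
np.set_printoptions(precision=3,suppress=True)
p,d=camera("side");q,e=camera("top")
for n,i,D,r in(("side",p,d,(290,240,440,385)),("top",q,e,(400,130,480,235))):
  for nm,lo,hi in(("red",(0,120,50),(6,255,255)),("mount",(12,50,150),(24,160,255)),("black",(0,0,0),(180,255,60)),("blue",(105,150,80),(125,255,255))):
    for b in blobs(n,i,lo,hi,r,30)[:3]:
        u,v=b[1];z=D[int(v),int(u)];print(n,nm,b[0],b[1],cv2.boxPoints(b[2]).round(0).tolist(),atdepth(n,u,v,z))
E
python3 t.py;python3 w.py 0.5045,-0.31,0.045 0.5045,-0.31,0.034
```

```text
side red 68 [334.6 317.9] [[328.0, 319.0], [338.0, 312.0], [341.0, 318.0], [331.0, 324.0]] [ 0.494 -0.341  0.075]
side mount 4912 [378.  336.2] [[290.0, 244.0], [439.0, 244.0], [439.0, 384.0], [290.0, 384.0]] [ 0.58  -0.339  0.005]
side mount 272 [348.  278.7] [[337.0, 272.0], [357.0, 272.0], [357.0, 288.0], [337.0, 288.0]] [ 0.544 -0.169 -0.002]
side mount 140 [354.  307.6] [[341.0, 303.0], [363.0, 303.0], [363.0, 311.0], [341.0, 311.0]] [ 0.545 -0.257 -0.001]
side black 5722 [359.8 338.3] [[298.0, 362.0], [313.0, 241.0], [437.0, 256.0], [423.0, 377.0]] [ 0.543 -0.341  0.006]
side black 125 [390.9 347.1] [[381.0, 348.0], [382.0, 342.0], [401.0, 346.0], [400.0, 352.0]] [ 0.591 -0.394  0.044]
side black 54 [377.5 251. ] [[404.0, 251.0], [404.0, 251.0], [351.0, 251.0], [351.0, 251.0]] [ 0.613 -0.149  0.059]
side blue 346 [429.2 293.9] [[417.0, 286.0], [439.0, 286.0], [439.0, 302.0], [417.0, 302.0]] [ 0.709 -0.252  0.017]
side blue 216 [334.6 245.6] [[318.0, 248.0], [319.0, 239.0], [351.0, 242.0], [351.0, 251.0]] [ 0.525 -0.059  0.006]
side blue 123 [392.  244.5] [[385.0, 249.0], [385.0
[... 329 characters left out ...]
0, 196.0], [412.0, 196.0], [412.0, 207.0], [400.0, 207.0]] [ 0.494 -0.242  0.002]
top mount 107 [406.5 216.9] [[399.0, 213.0], [417.0, 211.0], [418.0, 219.0], [400.0, 221.0]] [ 0.448 -0.243  0.001]
top black 3428 [445.6 184.7] [[413.0, 217.0], [426.0, 140.0], [490.0, 151.0], [476.0, 228.0]] [ 0.516 -0.332  0.122]
top blue 89 [406.4 133. ] [[400.0, 130.0], [413.0, 130.0], [413.0, 136.0], [400.0, 136.0]] [ 0.696 -0.255  0.019]
30.6 [ 0.505 -0.31   0.081] [-144.   -11.3   -7.6] [ 35.6  37.3  14.6 100.1 -45.1  70.6  70.8]
toolx [ 0.972 -0.129  0.196] y [ 0.008 -0.817 -0.577] z [ 0.234  0.562 -0.793]
[ 0.504 -0.31   0.045] -> [-0.007  0.021  0.028]
[ 0.504 -0.31   0.034] -> [-0.01   0.027  0.037]
```

servo_tool(steps=[{"claw":0,"delta_pos":[-0.004,0.011,0.014],"roll":0},{"claw":0,"delta_pos":[-0.007,0.021,0.028],"roll":0},{"claw":0,"delta_pos":[-0.009,0.025,0.034],"roll":0},{"claw":0,"delta_pos":[-0.0095,0.0265,0.0365],"roll":0},{"claw":0,"delta_pos":[-0.0095,0.0265,0.0365],"roll":0}])

```text
time_s: 31.1
position: [0.5044, -0.3103, 0.0347]
eef_rot: [-144.0, -11.3, -7.6]
wrist_force: [0.2, -0.9, -0.7]
finger_gap: 0.0266
```

servo_tool(steps=[{"claw":0,"delta_pos":[-0.0004,0.0012,0.0016],"roll":0},{"claw":0,"delta_pos":[-0.0004,0.0012,0.0016],"roll":0}])

```text
time_s: 31.3
position: [0.5046, -0.3108, 0.0333]
eef_rot: [-144.1, -11.4, -7.6]
wrist_force: [-0.3, 0.1, -0.9]
finger_gap: 0.0261
```

servo_tool(steps=[{"claw":0,"delta_pos":[-0.0002,0.0006,0.0008],"roll":0},{"claw":0,"delta_pos":[-0.0002,0.0006,0.0008],"roll":0}])

```text
time_s: 31.5
position: [0.5045, -0.3107, 0.0321]
eef_rot: [-144.1, -11.4, -7.6]
wrist_force: [0.4, 0.1, -1.4]
finger_gap: 0.0263
```

servo_tool(steps=[{"claw":0,"delta_pos":[-0.0002,0.0006,0.0008],"roll":0},{"claw":0,"delta_pos":[-0.0002,0.0006,0.0008],"roll":0}])

```text
time_s: 31.7
position: [0.5045, -0.3107, 0.032]
eef_rot: [-144.0, -11.4, -7.6]
wrist_force: [-1.9, 0.2, 4.7]
finger_gap: 0.0264
```

Contact is felt at 0.032, as predicted. I release gently and back out along the tool axis.

servo_tool(steps=[{"claw":0.03,"delta_pos":[0,0,0],"roll":0},{"claw":0.045,"delta_pos":[0,0,0],"roll":0},{"claw":0.06,"delta_pos":[0,0,0],"roll":0},{"claw":0.06,"delta_pos":[0,0,0],"roll":0},{"claw":0.06,"delta_pos":[0,0,-0.01],"roll":0},{"claw":0.06,"delta_pos":[0,0,-0.03],"roll":0},{"claw":0.06,"delta_pos":[0,0,-0.07],"roll":0},{"claw":0.06,"delta_pos":[0,0,-0.12],"roll":0},{"claw":0.06,"delta_pos":[0,0,-0.16],"roll":0},{"claw":0.06,"delta_pos":[0,0,-0.2],"roll":0},{"claw":0.06,"delta_pos":[0,0,-0.2],"roll":0}])

```text
time_s: 32.8
position: [0.4558, -0.4294, 0.1946]
eef_rot: [-144.7, -11.7, -7.8]
wrist_force: [-0.5, 0.0, 0.2]
finger_gap: 0.0596
```

```bash
python3 t.py | grep -v black; python3 look2.py x5.png 290 90 150 180 310 90 110 150; python3 - <<'E'
from h import *
np.set_printoptions(precision=3,suppress=True)
p,d=camera("side")
for v in range(296,352,4): print(v,[(u,*atdepth("side",u,v,d[v,u]).round(3).tolist(),p[v,u].tolist()) for u in range(320,350,5)])
E
```

```text
side red 244 [334.7 326.5] [[327.0, 316.0], [341.0, 315.0], [343.0, 337.0], [329.0, 339.0]] [ 0.493 -0.347  0.058]
side mount 2463 [421.5 296.8] [[385.0, 244.0], [439.0, 244.0], [439.0, 374.0], [385.0, 374.0]] [ 0.689 -0.26   0.019]
side mount 1689 [320.3 371. ] [[290.0, 384.0], [290.0, 333.0], [373.0, 333.0], [373.0, 384.0]] [ 0.441 -0.83   0.681]
side mount 1203 [326.2 281.8] [[276.0, 270.0], [291.0, 243.0], [371.0, 287.0], [356.0, 314.0]] [ 0.492 -0.176  0.001]
side blue 348 [429.2 293.9] [[417.0, 286.0], [439.0, 286.0], [439.0, 302.0], [417.0, 302.0]] [ 0.708 -0.255  0.02 ]
side blue 238 [386.1 244.4] [[373.0, 249.0], [373.0, 240.0], [399.0, 240.0], [399.0, 249.0]] [ 0.654 -0.071  0.008]
top red 102 [440.9 197.6] [[433.0, 195.0], [446.0, 191.0], [449.0, 200.0], [436.0, 204.0]] [ 0.489 -0.328  0.077]
top mount 101 [419.  224.5] [[400.0, 224.0], [440.0, 222.0], [440.0, 225.0], [400.0, 227.0]] [ 0.425 -0.279  0.   ]
top mount 87 [468.6 217.5] [[456.0, 216.0], [479.0, 213.0], [480.0, 218.0], [457.0, 221.0]] [ 0.441 -0.427 -0.005]
top mount 84 [435.9 204.8] [[429.0, 206.0], [432.0, 19
[... 3669 characters left out ...]
.35, 0.022, [165, 221, 242]), (335, 0.493, -0.351, 0.022, [159, 215, 238]), (340, 0.503, -0.352, 0.022, [163, 220, 242]), (345, 0.512, -0.352, 0.02, [165, 221, 242])]
344 [(320, 0.464, -0.345, 0.005, [48, 48, 48]), (325, 0.474, -0.345, 0.004, [47, 48, 47]), (330, 0.484, -0.348, 0.006, [49, 49, 48]), (335, 0.493, -0.354, 0.013, [122, 164, 199]), (340, 0.502, -0.358, 0.018, [130, 178, 215]), (345, 0.511, -0.36, 0.019, [158, 215, 239])]
348 [(320, 0.464, -0.354, 0.005, [48, 49, 47]), (325, 0.473, -0.357, 0.007, [49, 49, 48]), (330, 0.483, -0.358, 0.008, [47, 46, 46]), (335, 0.493, -0.356, 0.003, [48, 49, 48]), (340, 0.502, -0.359, 0.006, [50, 49, 48]), (345, 0.511, -0.361, 0.008, [44, 42, 44])]
```

```bash
python3 -c "
from h import *
print(bot.hand_in(), readout.observe()['time_s'])"
```

```text
the job is handed in; nothing more can be done
the job is handed in; nothing more can be done
```

The company stamp is standing upright in the empty half of the officer's tray. The officer's lid is open, the visitor's lid is shut, and I handed in at about 33 s of the 58 s allowed.

1. **Visitor's lid:** I pressed the blue handle with shut fingers. It gave about 12 mm, then stopped dead, with the force rising from about 0 to 26 N.
2. **Officer's lid:** Only after that did I grip the orange bar and raise the lid to its stop, where I felt about 16 N.
3. **Reaching in:** The raised lid overhangs the stamp, so a tool pointing straight down could not get in. Moves only shift the tool and turn it about its own axis. I therefore tilted it about 35° by pushing the arm against its reach limits in free space.
4. **Placing:** I gripped the stamp by its red ball, drew it out along the tool axis, set it down until I felt the tray floor, and backed away.

**Last checks**, measured from depth rather than viewed, as the 12 pictures were used up:
- **Stamp:** its mount top is level at 21–23 mm, and the stamp is centred near (0.49, -0.33), inside the empty half.
- **Lids:** the orange handle is in the same place in the image as when I raised it, and the blue handle is where it was after pressing.
- **Contact:** wrist force was about 0–1 N with the gripper clear.

**Disagreements and gaps:**
- The real fingertips stood 24–29 mm behind the stated TCP. I corrected for this by touch and by triangulation.
- While I was tilting the tool, several joints sat right at their range limits. Joint 2 read -19.16° against a limit of -19.14°, which is within the reading noise.
- I did not measure the other objects on the desk again after the placing.

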